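Knock the dry-fit dowels out of a stile and ready the glue

ROBOT

A 6-joint arm with a two-finger parallel gripper is mounted at the origin on a cart in front of the work surface, level with it; the furniture and walls round the work are solid. World frame = base frame: x ahead of the robot, y to its left, z up, the work surface at z = 0. Lengths are in m, angles in degrees, forces in N, time in s.
With the tool pointing down it reaches from about 0.3 to 0.75 m from the base axis. Payload 8.5 kg.
Tool frame: the origin (TCP) lies on the centre line of the jaws, within the pads' length; the fingertips stand 17 mm ahead of it and the grasp point (between the pads) lies 2 mm behind it (env.tcp_to_tips is the distance from the TCP to the fingertips, in m); z points along the fingers, y is the line along which they close (so a half turn about z gives the same grasp; the last joint's range is limited). The gripper opens to 85 mm and grips with 20 to 120 N. Pads are 22 mm wide; open, the fingers measure 114 mm over their backs; the gripper's body (76 mm by 85 mm) begins 54 mm behind the grasp point. The pads swing forward as they close: fully open they stand 13 mm farther back than shut.
Start: joints at [54.299, 21.807, 74.336, -0, 83.858, -12.336], TCP at [0.218, 0.505, 0.248] pointing down, gripper open.
Joint ranges: [-178.18, 178.18], [-50.72, 133.34], [12.68, 142.11], [-81.47, 261.47], [9.98, 163.14], [-165.26, 165.26]. Speed limits (degrees/s): [136.94, 136.94, 180, 180, 180, 180].

INTERFACE

Orientations are given as a 3x3 rotation matrix whose columns are the frame's x, y, z axes.
In Python, from rig import env gives the robot as it stands. The module is installed in compiled form; this text tells all that it offers.
- The arm moves only by the shell command python3 -m pendant 'ROWS' [FORCE]. ROWS is JSON, a list of rows, each a list of 7 numbers: the opening, from 0 (shut) to 1 (fully open), then the shift along the tool's x, y, z in m, then the turn, a rotation vector about the tool's x, y, z in rad. A call has 1 to 5 rows; each row is the pose to reach, as a shift and turn from the pose commanded when the call began, along the tool's axes at that moment; what a row does not reach only later rows make up. A row lasts 1/8 s, in which the tool goes at most 62.5 mm and 10.7 degrees, less where a joint would pass 70% of its speed; a pose out of reach is approached as far as the arm can. A call with a gripper value outside its range is refused whole. The fingers move at their own pace and stop on an object; FORCE is the grip in N (left out, the last holds). Time passes only in rows, so rows that repeat a pose let the fingers close. It gives the time, the measured TCP pose, the force, the opening and the grip force at its end, in the units of the state.
- env.observe(): the state, without advancing time (a new reading comes with each control period).
- env.get_image(name): name is "scene" or "top"; returns a dict with "image" (400x640x3 uint8, blue, green, red), "fx", "fy", "cx", "cy" (pixels), "pose" (4x4, takes a point from camera to world coordinates). Camera axes: x right, y up, looking along -z (the intrinsics and any distortion apply to the point x, -y, -z); pixel columns grow to the right and rows downward; lengths in m; the calibration is good to about 2 mm. A picture is of the moment at which its call begins. There is no depth.
- env.close_job(): hands the job in; it is judged then, once.
Trained networks look in the newest picture that a camera, given by its name, has taken for a name from the list of things; names that differ only in an ending like _2 or _b are one class to them, and where a whole thing is asked for, a point or a joint stands for the part that bears it (a point fixed in the world has none). Each returns a list of dicts, best first, with "conf" (0 to 1); they miss things now and then, are a little off and sometimes report something else, mostly with a low value. They report only what shows in the picture. A call takes as long as a camera call. They do not tell look-alikes from the thing itself.
- env.find_in(camera, thing): "bbox" ([centre column, centre row, width, height] in pixels, round what is visible of it).
- env.trace(camera, thing): "mask" (400x640 bool, what is visible of it) and "bbox" ([centre column, centre row, width, height] in pixels, round what is visible of it).
- env.tip_of(camera, thing): "centre" ([column, row] in pixels: a listed point, or the origin of a listed thing).
The state is a dict: "time_s": time; "q": joint angles; "qvel": joint speeds; "joint_efforts": joint torques, N m; "position": TCP position; "tool_rot": TCP orientation; "ft_force": force on the tool from outside, world axes, zero at the start; "wrist_torque": the same for the moment, N m; "grip_width": finger opening in m; "gripper_force": force on a finger pad.
Only numpy, scipy, OpenCV 4.12 (cv2) and the standard library are available. Lean on these libraries where they do the work, as an engineer would, in place of code of your own. Each camera call takes 0.05 s, during which the arm holds its last target. There are 200 camera calls.

TASK

The dry fit is finished and the stile is to be glued: stand the plywood tray where it will catch the dowels and drive every dowel that is still in the stile right out with the pin punch, so that all of them finish in the tray, and lay the punch back in its rest. Once the dowels are out, pick up the glue bottle that stands to the right of the stile, turn it upside down twice to mix the settled glue and run it to the nozzle, each time holding it for three seconds with the nozzle pointing steeply down and bringing it upright again, and stand it upright on the rubber glue mat. Leave the plane and the tape measure where they are.

Things in the scene. Friction and masses are not known exactly. Their poses are not given: they have to be found in the camera images.
- stile: pale wooden stile 300 x 32 x 56 mm, lying on its narrow edge in two fixed slotted plywood cradles; it cannot move. Origin on the bench under its middle; x runs along its length, y through its thickness (faces at y = +16 and -16 mm), z up; the wood reaches from z = 10 to 66 mm. Four through-bores 13 mm wide run along y at x = -51, -17, 17 and 51 mm, z = 38 mm. The cradles, 34 mm long at x = +-126 mm, reach y = +-38 mm and z = 46 mm, so between them 218 mm of each face is free
- dowel_pin_0: one of two to four identical hardwood dowels, 12 mm thick and 36 mm long, origin at its centre, y along it. At the start it sits tight in bore 1 of the stile (x = -51 mm), 2 to 6 mm proud of the +y face; the tight fit needs a push of roughly 4 to 10 N along the bore, either way. Clear of the bore it drops. None if absent
- dowel_pin_1: one of two to four identical hardwood dowels, 12 mm thick and 36 mm long, origin at its centre, y along it. At the start it sits tight in bore 2 of the stile (x = -17 mm), 2 to 6 mm proud of the +y face; the tight fit needs a push of roughly 4 to 10 N along the bore, either way. Clear of the bore it drops. None if absent
- dowel_pin_2: one of two to four identical hardwood dowels, 12 mm thick and 36 mm long, origin at its centre, y along it. At the start it sits tight in bore 3 of the stile (x = 17 mm), 2 to 6 mm proud of the +y face; the tight fit needs a push of roughly 4 to 10 N along the bore, either way. Clear of the bore it drops. None if absent
- dowel_pin_3: one of two to four identical hardwood dowels, 12 mm thick and 36 mm long, origin at its centre, y along it. At the start it sits tight in bore 4 of the stile (x = 51 mm), 2 to 6 mm proud of the +y face; the tight fit needs a push of roughly 4 to 10 N along the bore, either way. Clear of the bore it drops. None if absent
- punch: steel pin punch, 163 mm long, lying level; origin on its axis in the middle of the grooved 14 mm thick grip, which reaches 44 mm either way (a blunt head ends at x = -53 mm); x points to the nose, which is 8 mm thick from x = 51 to 110 mm. 0.14 kg
- punch_tip (a point): flat end of the punch's nose, 110 mm from the punch's origin along its x
- punch_rest: dark wooden punch rest, 104 x 46 mm, fixed to the bench; two notched posts, 12 mm thick, at x = +-36 mm carry the punch's grip; notches 17 mm wide, opening upward, post tops at z = 44 mm; base plate 7 mm thick between the posts. Origin under its middle; the punch lies along x
- rest_seat (a point): where the punch's origin lies when the punch is in its rest, 34 mm above the bench
- catch_tray: open loose plywood tray, 160 (x) x 96 (y) x 26 (z) mm outside, walls and floor 6 mm thick, 0.2 kg; origin under its middle
- glue: white glue bottle with closed red nozzle cap, standing on the bench to the right of the stile (another one, on the drawing at the far left, is fixed and no part of the job); 158 mm high; body 58 mm across up to about 110 mm, then narrowing; cap 30 mm across from 121 mm up. Origin under its middle, z along it towards the nozzle; 0.2 to 0.4 kg
- glue_mat: black rubber mat 130 (x) x 120 (y) x 3 mm, fixed to the bench behind and to the left of the stile; origin under its middle
- plane: shoulder plane, 24 x 125 x 66 mm, loose bystander; origin under its middle
- tape: yellow tape measure, 59 x 65 x 31 mm, loose bystander; origin under its middle
There are look-alikes about, which are no part of the job. Several things look just like the glue: the one meant starts farthest to the robot's left.

How it is judged:
By the outcome, as a careful person would: the job done as asked, in the order asked, and still so for the second after the job is handed in, with the robot touching nothing.
Of dowel_pin_0, dowel_pin_1, dowel_pin_2, dowel_pin_3 only 2 to 4 are there at a start; the rules pass over those that are not, and their reading is None.
At some moment in a run one of catch_tray may be knocked a few centimetres aside while the robot is not near it.
It also fails if it takes over 210 s, if anything falls off the work surface, if the arm or the gripper's body presses on something with over 40 N, if the wrist force passes 120 N, or if a joint passes its speed limit or range.

## Working session

There is one attempt and no reset: what is moved stays moved. The work goes in short steps, Python scripts to look and compute and a shell command to move; the robot and the scene stay as the last step left them, time stands still between calls to the robot, and variables do not carry over. Pictures are saved under pics/ and viewed, at most 14 in all, crops included, and the job is handed in when it is done.

```bash
mkdir -p pics
cat > h.py <<'E'
import numpy as np, cv2
from rig import env
def shot(c,fn=None):
    im=env.get_image(c)
    if fn: cv2.imwrite('pics/'+fn,im['image'])
    return im
def ray(im,u,v):
    d=np.array([(u-im['cx'])/im['fx'],-(v-im['cy'])/im['fy'],-1.])
    P=np.array(im['pose']);return P[:3,3],P[:3,:3]@d
def onz(im,u,v,z):
    o,d=ray(im,u,v);return o+d*(z-o[2])/d[2]
def proj(im,p):
    P=np.array(im['pose']);c=P[:3,:3].T@(np.asarray(p)-P[:3,3])
    return np.array([im['cx']+im['fx']*c[0]/-c[2],im['cy']-im['fy']*c[1]/-c[2]])
E
python3 - <<'E'
from h import *
np.set_printoptions(precision=4,suppress=True)
for c in('scene','top'):
    im=shot(c,c+'0.png');print(c,im.keys(),im['fx'],im['cx'],im['cy'],im['pose'])
    for t in 'stile dowel_pin_0 punch punch_rest catch_tray glue glue_mat plane tape'.split():
        print(t,[(np.round(r['bbox']).astype(int).tolist(),round(r['conf'],2)) for r in env.find_in(c,t)][:6])
s=env.observe();print(s['position'],s['tool_rot'],s['time_s'],s['grip_width'])
E
```

```text
scene dict_keys(['image', 'fx', 'fy', 'cx', 'cy', 'pose']) 493.45494138988903 315.4631798727246 203.7636813303199 [[ 0.7426  0.4466 -0.499  -0.3889]
 [-0.6696  0.4876 -0.5602 -1.1418]
 [-0.0069  0.7502  0.6612  1.2429]
 [ 0.      0.      0.      1.    ]]
stile [([298, 187, 64, 55], 0.89)]
dowel_pin_0 []
punch [([245, 162, 12, 7], 0.52)]
punch_rest [([246, 167, 23, 21], 0.58)]
catch_tray [([337, 245, 49, 41], 0.73)]
glue [([408, 317, 24, 42], 0.82), ([376, 214, 17, 36], 0.76), ([347, 278, 21, 38], 0.7), ([377, 291, 20, 44], 0.69), ([250, 165, 26, 13], 0.33)]
glue_mat [([281, 158, 37, 24], 0.61)]
plane [([234, 191, 32, 13], 0.81), ([242, 144, 17, 10], 0.2)]
tape [([243, 145, 20, 13], 0.54), ([236, 191, 38, 13], 0.48)]
top dict_keys(['image', 'fx', 'fy', 'cx', 'cy', 'pose']) 506.2194428765269 324.81611754403394 200.3689375269568 [[ 0.0227  0.9854 -0.169   0.1713]
 [-0.9995  0.026   0.0175 -0.1151]
 [ 0.0217  0.1685  0.9855  1.8213]
 [ 0.      0.      0.      1.    ]]
stile [([377, 160, 21, 19], 0.62), ([284, 180, 29, 84], 0.56)]
dowel_pin_0 []
punch [([219, 197, 42, 7], 0.59)]
punch_rest [([214, 198, 30, 15], 0.85)]
catch_tray [([366, 210, 43, 28], 0.93)]
glue [([375, 160, 21, 18], 0.79), ([414, 242, 19, 19], 0.69)]
glue_mat [([222, 161, 38, 35], 0.82)]
plane [([240, 234, 24, 29], 0.76)]
tape [([170, 174, 17, 15], 0.73)]
[0.2181 0.5049 0.2483] [[-0.918   0.3966 -0.    ]
 [ 0.3966  0.918  -0.    ]
 [ 0.     -0.     -1.    ]] 1.0 0.08545490500180397
```

Run:
```python
import cv2
a=cv2.imread('pics/top0.png')[110:290,140:440];cv2.imwrite('pics/t0c.png',cv2.resize(a,(800,480),interpolation=cv2.INTER_CUBIC))
a=cv2.imread('pics/scene0.png')[110:350,170:450];cv2.imwrite('pics/s0c.png',cv2.resize(a,(700,600),interpolation=cv2.INTER_CUBIC))
```

```text
(no output)
```

View pics/t0c.png

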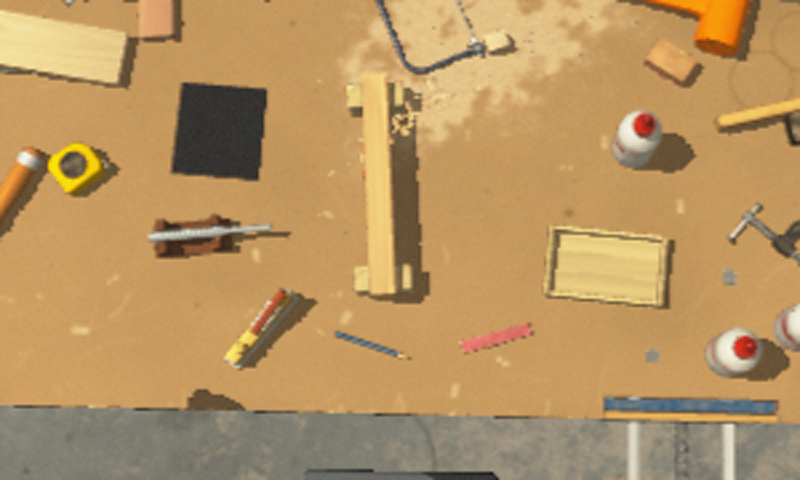

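View pics/s0c.png

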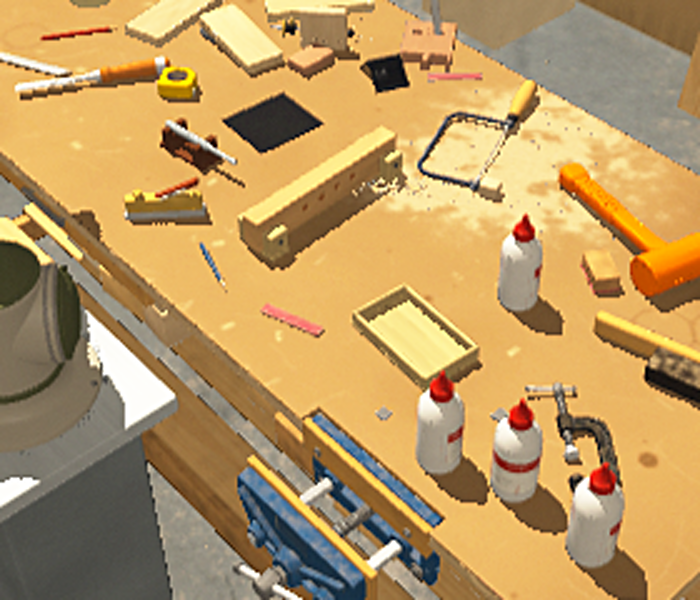

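```bash
cat >> h.py <<'E'
from scipy.optimize import minimize
def box(x0,x1,y0,y1,z0,z1): return np.array([[x,y,z] for x in(x0,x1) for y in(y0,y1) for z in(z0,z1)])/1000.
def cyl(r,a,b,ax): # along axis ax
    t=np.linspace(0,2*np.pi,16,endpoint=False);P=[]
    for h in(a,b):
        for s in t:
            p=[r*np.cos(s),r*np.sin(s)];p.insert(ax,h);P.append(p)
    return np.array(P)/1000.
M={'stile':[box(-150,150,-16,16,10,66),box(-143,-109,-38,38,0,46),box(109,143,-38,38,0,46)],
'catch_tray':[box(-80,80,-48,48,0,26)],
'punch_rest':[box(-52,52,-23,23,0,7),box(-42,-30,-23,23,0,44),box(30,42,-23,23,0,44)],
'punch':[cyl(7,-53,44,0),cyl(5,44,51,0),cyl(4,51,110,0)],
'glue':[cyl(29,0,110,2),np.vstack([cyl(29,110,110,2),cyl(15,121,121,2)]),cyl(12,121,140,2),np.vstack([cyl(15,121,140,2),cyl(3,158,158,2)])],
'glue_mat':[box(-65,65,-60,60,0,3)],'plane':[box(-12,12,-62.5,62.5,0,66)],'tape':[box(-29.5,29.5,-32.5,32.5,0,31)]}
def render(im,m,x,y,th,z=0,S=4):
    c,s=np.cos(th),np.sin(th);R=np.array([[c,-s,0],[s,c,0],[0,0,1]])
    o=np.zeros((400*S,640*S),np.uint8)
    for b in m:
        w=b@R.T+[x,y,z];q=np.array([proj(im,p) for p in w])
        cv2.fillConvexPoly(o,cv2.convexHull(((q+.5)*S).astype(np.int32)),1)
    return cv2.resize(o.astype(np.float32),(640,400),interpolation=cv2.INTER_AREA)
def fit(obs,name,x0,z=0,sym=False):
    """obs: list of (im,mask)"""
    def f(p):
        c=0
        for im,mk in obs:
            r=render(im,M[name],p[0]/100,p[1]/100,p[2]/10,z)
            c+=1-np.minimum(r,mk).sum()/np.maximum(r,mk).sum()
        return c
    x=np.array([x0[0]*100,x0[1]*100,x0[2]*10])
    for st in(2.,.5):
        r=minimize(f,x,method='Nelder-Mead',options=dict(initial_simplex=np.vstack([x,x+np.eye(3)*[st,st,st]]),maxiter=90,xatol=.01,fatol=1e-4));x=r.x
    return x[0]/100,x[1]/100,x[2]/10,r.fun/len(obs)
def near(cam,im,name,xy,z):
    """trace whose centre is nearest the projected guess"""
    q=proj(im,[*xy,z]);L=[t for t in env.trace(cam,name)]
    L.sort(key=lambda t:np.hypot(t['bbox'][0]-q[0],t['bbox'][1]-q[1]))
    if L and np.hypot(*(np.array(L[0]['bbox'][:2])-q))<25: return L[0]['mask'].astype(np.float32)
E
cat > fitall.py <<'E'
from h import *
ims={c:shot(c) for c in('scene','top')}
T=ims['top']
def run(name,uv,zc,th,z=0):
    g=onz(T,*uv,zc)[:2];obs=[]
    for c in ims:
        m=near(c,ims[c],name,g,zc)
        if m is not None: obs.append((ims[c],m))
    if not obs: print(name,'none');return
    for o in [obs]+([[o] for o in obs] if len(obs)>1 else []):
        print(name,len(o),np.round(fit(o,name,(*g,th),z),4))
if __name__=='__main__':
    run('stile',(284,180),.035,0.0);run('catch_tray',(366,210),.013,1.57);run('punch_rest',(214,198),.02,-1.57)
    run('punch',(219,197),.034,-1.57,.034);run('glue_mat',(222,161),0,0);run('glue',(376,162),.07,0)
    r=env.find_in('scene','glue')
    for b in r: print(b['bbox'],onz(ims['scene'],b['bbox'][0],b['bbox'][1]+b['bbox'][3]/2-4,0)[:2])
E
time python3 fitall.py
```

```text
stile 2 [0.5482 0.0092 0.0778 0.0904]
stile 1 [0.549  0.0083 0.0773 0.0454]
stile 1 [0.5495 0.0105 0.0738 0.1156]
catch_tray 2 [ 0.4511 -0.2989  1.4932  0.0537]
catch_tray 1 [ 0.4504 -0.3002  1.4759  0.0486]
catch_tray 1 [ 0.4513 -0.2985  1.5044  0.0509]
punch_rest 2 [ 0.4774  0.2621 -1.4655  0.391 ]
punch_rest 1 [ 0.47    0.2588 -1.7081  0.4489]
punch_rest 1 [ 0.4778  0.2619 -1.4569  0.3038]
punch 2 [ 0.4781  0.2587 -1.4636  0.2834]
punch 1 [ 0.4778  0.2568 -1.4653  0.231 ]
punch 1 [ 0.4778  0.2598 -1.4607  0.3292]
glue_mat 2 [ 0.6292  0.2352 -0.0497  0.0557]
glue_mat 1 [ 0.6305  0.2332 -0.0378  0.0682]
glue_mat 1 [ 0.6287  0.2355 -0.0568  0.0334]
glue 2 [ 0.6206 -0.3352  0.2174  0.1034]
glue 1 [ 0.619  -0.3387  0.2334  0.0631]
glue 1 [ 0.6185 -0.3327  0.1363  0.0726]
[408.9, 315.6, 24.3, 41.9] [ 0.36855109 -0.69841363]
[375.7, 214.8, 19.8, 37.3] [ 0.61525301 -0.33851006]
[377.8, 290.6, 21.5, 41.6] [ 0.3678276  -0.57580736]
[347.5, 278.8, 19.3, 41.4] [ 0.33127469 -0.48068664]
real	0m11.113s
user	0m14.068s
sys	0m2.482s
```

Run:
```python
import cv2,numpy as np
s=cv2.imread('pics/scene0.png');t=cv2.imread('pics/top0.png')
A=cv2.resize(s[160:215,265:335],(560,440),interpolation=cv2.INTER_LANCZOS4)
B=cv2.resize(s[192:238,361:391],(240,368),interpolation=cv2.INTER_LANCZOS4)
o=np.zeros((440,800,3),np.uint8);o[:,:560]=A;o[:368,560:]=B;cv2.imwrite('pics/c1.png',o)
t=cv2.resize(t[135:222,265:305],(276,600),interpolation=cv2.INTER_LANCZOS4);cv2.imwrite('pics/c2.png',t)
```

```text
(no output)
```

View pics/c1.png

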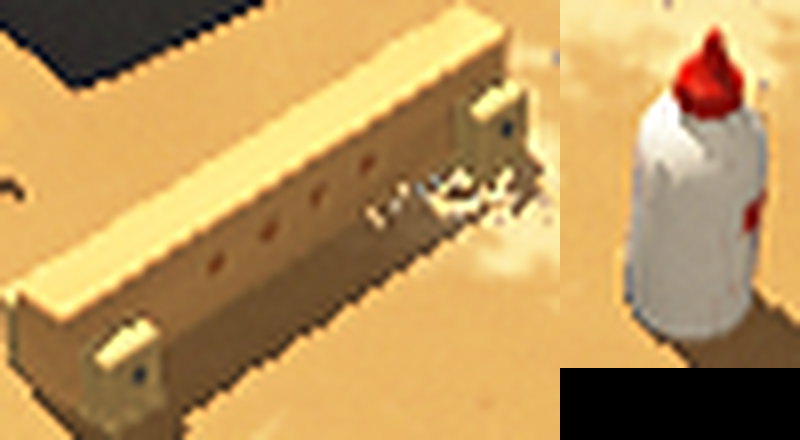

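View pics/c2.png

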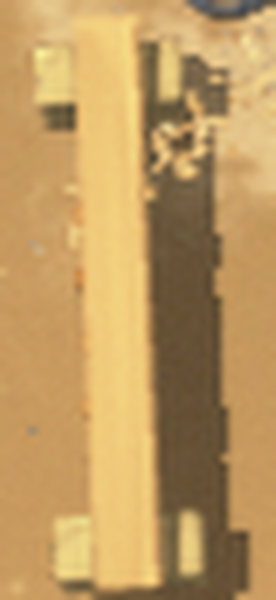

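```bash
cat > way.py <<'E'
# usage: way.py x,y,z,a[,tiltdeg] ...  (a = world angle of tool y, deg; tool down) -> rows relative to previous waypoint
import sys,numpy as np
from scipy.spatial.transform import Rotation as Ro
from rig import env
s=env.observe();p=np.array(s['position']);R=np.array(s['tool_rot'])
def down(a):
    a=np.radians(a);return np.array([[-np.sin(a),np.cos(a),0],[np.cos(a),np.sin(a),0],[0,0,-1]])
for w in sys.argv[1:]:
    w=[float(v) for v in w.split(',')];R2=down(w[3]);p2=np.array(w[:3])
    d=R.T@(p2-p);r=Ro.from_matrix(R.T@R2).as_rotvec()
    print(w,'->',','.join('%.4f'%v for v in [*d,*r]),'| rows %.1f %.1f'%(np.linalg.norm(d)/.0625,np.degrees(np.linalg.norm(r))/10.7))
    p,R=p2,R2
E
python3 way.py 0.40,0.05,.25,30 .496,-.3024,.15,-4.5 .496,-.3024,.026,-4.5
```

```text
[0.4, 0.05, 0.25, 30.0] -> -0.3474,-0.3455,-0.0017,0.0000,-0.0000,0.6394 | rows 7.8 3.4
[0.496, -0.3024, 0.15, -4.5] -> -0.3532,-0.0931,0.1000,0.0000,0.0000,0.6021 | rows 6.1 3.2
[0.496, -0.3024, 0.026, -4.5] -> 0.0000,0.0000,0.1240,0.0000,0.0000,0.0000 | rows 2.0 0.0
```

```bash
P="python3 -m pendant"
$P '[[0.6,-0.174,-0.173,0,0,0,0],[0.6,-0.174,-0.173,0,0,0,0],[0.6,-0.174,-0.173,0,0,0,0],[0.6,-0.174,-0.173,0,0,0,0]]'
$P '[[0.6,-0.174,-0.173,0,0,0,0.3],[0.6,-0.174,-0.173,0,0,0,0.639],[0.6,-0.174,-0.173,0,0,0,0.639],[0.6,-0.174,-0.173,0,0,0,0.639],[0.6,-0.174,-0.173,0,0,0,0.639]]'
python3 way.py .496,-.3024,.15,-4.5 .496,-.3024,.026,-4.5
```

```text
time_s: 2.25
position: [0.3096, 0.2753, 0.2485]
tool_rot: [[-0.918, 0.396, 0.001], [0.396, 0.918, 0.0], [-0.001, 0.001, -1.0]]
ft_force: [1.2, 1.1, 1.1]
grip_width: 0.0508
gripper_force: 0.0
time_s: 2.88
position: [0.4015, 0.0461, 0.2483]
tool_rot: [[-0.495, 0.869, 0.0], [0.869, 0.495, -0.0], [-0.001, 0.0, -1.0]]
ft_force: [0.4, 0.3, 0.6]
grip_width: 0.0514
gripper_force: 0.0
[0.496, -0.3024, 0.15, -4.5] -> -0.3496,-0.0903,0.0985,0.0002,0.0005,0.5960 | rows 6.0 3.2
[0.496, -0.3024, 0.026, -4.5] -> 0.0000,0.0000,0.1240,0.0000,0.0000,0.0000 | rows 2.0 0.0
```

```bash
P="python3 -m pendant"
$P '[[0.5,-0.17,-0.045,0.05,0,0,0],[0.5,-0.17,-0.045,0.05,0,0,0],[0.5,-0.17,-0.045,0.05,0,0,0]]' >/dev/null
$P '[[0.5,-0.179,-0.045,0.048,0,0,0.3],[0.5,-0.179,-0.045,0.048,0,0,0.596],[0.5,-0.179,-0.045,0.048,0,0,0.596],[0.5,-0.179,-0.045,0.048,0,0,0.596],[0.5,-0.179,-0.045,0.048,0,0,0.596]]' >/dev/null
python3 way.py  .496,-.3024,.026,-4.5
python3 - <<'E'
from h import *
im=shot('top','t1.png')
import fitall
E
sed -i 's/^ims=/ims=/' fitall.py
python3 - <<'E'
from fitall import *
run('catch_tray',(366,210),.013,1.49)
a=cv2.imread('pics/t1.png')[170:250,310:440];cv2.imwrite('pics/t1c.png',cv2.resize(a,None,fx=5,fy=5))
E
```

```text
[0.496, -0.3024, 0.026, -4.5] -> -0.0058,-0.0007,0.1242,-0.0006,-0.0008,0.0086 | rows 2.0 0.0
catch_tray 1 [ 0.451  -0.3008  1.5105  0.0624]
```

View pics/t1c.png

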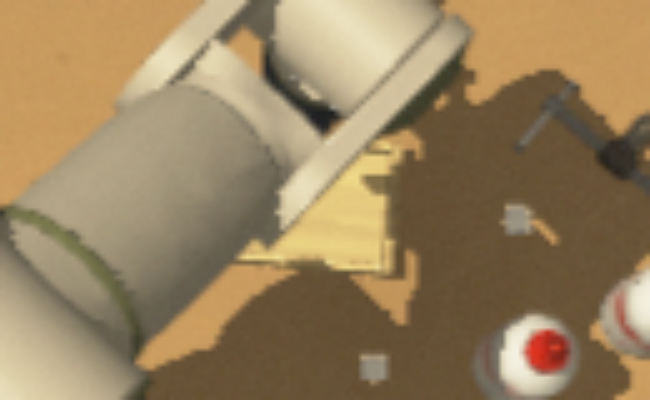

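```bash
P="python3 -m pendant"
$P '[[0.5,-0.006,-0.001,0.06,0,0,0],[0.5,-0.006,-0.001,0.11,0,0,0],[0.5,-0.006,-0.001,0.124,0,0,0],[0.5,-0.006,-0.001,0.124,0,0,0]]' 40
$P '[[0,0,0,0,0,0,0],[0,0,0,0,0,0,0],[0,0,0,0,0,0,0],[0,0,0,0,0,0,0],[0,0,0,0,0,0,0]]' 60
python3 way.py  .496,-.3024,.06,-4.5 .496,-.13,.06,-45 .5573,-.1017,.06,-85.6
```

```text
time_s: 4.72
position: [0.4959, -0.304, 0.0268]
tool_rot: [[0.072, 0.997, 0.0], [0.997, -0.072, -0.0], [-0.0, 0.0, -1.0]]
ft_force: [0.5, -0.2, 0.7]
grip_width: 0.0425
gripper_force: 0.0
time_s: 5.35
position: [0.4962, -0.3043, 0.0281]
tool_rot: [[0.072, 0.997, 0.002], [0.997, -0.072, -0.002], [-0.002, 0.002, -1.0]]
ft_force: [-0.4, 0.2, 6.2]
grip_width: 0.0042
gripper_force: 62.1
[0.496, -0.3024, 0.06, -4.5] -> 0.0019,-0.0002,-0.0319,0.0022,0.0018,0.0066 | rows 0.5 0.0
[0.496, -0.13, 0.06, -45.0] -> 0.1719,-0.0135,0.0000,0.0000,0.0000,0.7069 | rows 2.8 3.8
[0.5573, -0.1017, 0.06, -85.6] -> 0.0634,0.0233,0.0000,0.0000,0.0000,0.7086 | rows 1.1 3.8
```

```bash
P="python3 -m pendant"
$P '[[0,0,0,-0.035,0,0,0],[0,0,0,-0.042,0,0,0],[0,0.05,0,-0.042,0,0,0],[0,0.085,0,-0.042,0,0,0],[0,0.085,0,-0.042,0,0,0]]'
$P '[[0,0,0,0,0,0,0.17],[0,0,0,0,0,0,0.34],[0,0,0,0,0,0,0.51],[0,0,0,0,0,0,0.68],[0,0,0,0,0,0,0.71]]'>/dev/null
$P '[[0,0,0,0,0,0,0.17],[0,0,0,0,0,0,0.34],[0,0,0,0,0,0,0.51],[0,0,0,0,0,0,0.68],[0,0,0,0,0,0,0.71]]'
python3 way.py  .5574,-.125,.07,-85.6 .5574,-.1032,.07,-85.6 .5574,-.1032,.028,-85.6
```

```text
time_s: 5.98
position: [0.5015, -0.2168, 0.068]
tool_rot: [[0.069, 0.998, -0.001], [0.998, -0.069, 0.001], [0.001, -0.001, -1.0]]
ft_force: [-0.2, -0.7, -2.2]
grip_width: 0.0042
gripper_force: 60.9
time_s: 7.22
position: [0.5017, -0.2195, 0.0682]
tool_rot: [[0.997, 0.08, -0.0], [0.08, -0.997, -0.0], [-0.0, 0.0, -1.0]]
ft_force: [0.2, 0.6, -1.8]
grip_width: 0.0042
gripper_force: 60.9
[0.5574, -0.125, 0.07, -85.6] -> 0.0631,-0.0897,-0.0019,0.0001,0.0001,0.0038 | rows 1.8 0.0
[0.5574, -0.1032, 0.07, -85.6] -> 0.0017,-0.0217,0.0000,0.0000,0.0000,0.0000 | rows 0.3 0.0
[0.5574, -0.1032, 0.028, -85.6] -> 0.0000,0.0000,0.0420,0.0000,0.0000,0.0000 | rows 0.7 0.0
```

```bash
P="python3 -m pendant"
$P '[[0,0.04,-0.06,0,0,0,0],[0,0.063,-0.09,0,0,0,0],[0,0.065,-0.105,0,0,0,0],[0,0.065,-0.1115,0,0,0,0],[0,0.065,-0.1115,0.015,0,0,0]]'
$P '[[0,0,0,0.015,0,0,0],[0,0,0,0.024,0,0,0],[0,0,0,0.024,0,0,0],[0,0,0,0.024,0,0,0]]'
$P '[[0.4,0,0,0,0,0,0],[0.4,0,0,0,0,0,0],[0.4,0,0,0,0,0,0],[0.4,0,0,-0.05,0,0,0],[0.4,0,0,-0.11,0,0,0]]'
python3 way.py .5,.02,.2,-40 .478,.2587,.2,6.1
```

```text
time_s: 7.85
position: [0.5578, -0.1036, 0.0536]
tool_rot: [[0.997, 0.079, 0.002], [0.079, -0.997, -0.001], [0.002, 0.001, -1.0]]
ft_force: [-0.1, 0.5, -2.2]
grip_width: 0.0039
gripper_force: 60.9
time_s: 8.35
position: [0.5577, -0.1031, 0.029]
tool_rot: [[0.997, 0.078, -0.0], [0.078, -0.997, 0.0], [-0.0, -0.0, -1.0]]
ft_force: [0.7, 0.1, -2.1]
grip_width: 0.0042
gripper_force: 60.9
time_s: 8.98
position: [0.5573, -0.1026, 0.14]
tool_rot: [[0.997, 0.079, -0.002], [0.079, -0.997, 0.001], [-0.002, -0.001, -1.0]]
ft_force: [0.8, -0.2, 0.5]
grip_width: 0.034
gripper_force: 0.0
[0.5, 0.02, 0.2, -40.0] -> -0.0476,-0.1268,-0.0598,-0.0019,0.0017,-0.7939 | rows 2.4 4.3
[0.478, 0.2587, 0.2, 6.1] -> 0.1687,-0.1703,0.0000,0.0000,0.0000,-0.8046 | rows 3.8 4.3
```

```bash
P="python3 -m pendant"
$P '[[0.4,-0.048,-0.127,-0.06,0,0,-0.17],[0.4,-0.048,-0.127,-0.06,0,0,-0.34],[0.4,-0.048,-0.127,-0.06,0,0,-0.51],[0.4,-0.048,-0.127,-0.06,0,0,-0.68],[0.4,-0.048,-0.127,-0.06,0,0,-0.79]]' >/dev/null
$P '[[0.4,0.17,-0.17,0,0,0,-0.17],[0.4,0.17,-0.17,0,0,0,-0.34],[0.4,0.17,-0.17,0,0,0,-0.51],[0.4,0.17,-0.17,0,0,0,-0.68],[0.4,0.17,-0.17,0,0,0,-0.8]]'
python3 way.py .478,.2587,.2,6.1 .478,.2587,.032,6.1
python3 - <<'E'
from fitall import *
shot('scene','s2.png')
run('catch_tray',tuple(proj(T,[.553,-.058,.013])),.013,.078)
E
```

```text
time_s: 10.22
position: [0.4789, 0.2628, 0.1992]
tool_rot: [[-0.107, 0.994, 0.0], [0.994, 0.107, 0.001], [0.001, 0.0, -1.0]]
ft_force: [0.5, -0.5, -0.1]
grip_width: 0.0344
gripper_force: 0.0
[0.478, 0.2587, 0.2, 6.1] -> -0.0040,-0.0013,-0.0008,0.0001,-0.0005,0.0009 | rows 0.1 0.0
[0.478, 0.2587, 0.032, 6.1] -> 0.0000,0.0000,0.1680,0.0000,0.0000,0.0000 | rows 2.7 0.0
catch_tray 2 [ 0.5548 -0.0571  0.0927  0.0605]
catch_tray 1 [ 0.5548 -0.0592  0.0709  0.053 ]
catch_tray 1 [ 0.5547 -0.0555  0.0929  0.0499]
```

```bash
P="python3 -m pendant"
$P '[[0.4,-0.004,-0.001,0.06,0,0,0],[0.4,-0.004,-0.001,0.12,0,0,0],[0.4,-0.004,-0.001,0.15,0,0,0],[0.4,-0.004,-0.001,0.1675,0,0,0],[0.4,-0.004,-0.001,0.1675,0,0,0]]' 70
$P '[[0.1,0,0,0,0,0,0],[0.1,0,0,0,0,0,0],[0.1,0,0,0,0,0,0],[0.1,0,0,0,0,0,0]]' 70
python3 - <<'E'
from h import *
print(env.observe()['grip_width'])
im=shot('scene');a=im['image'][140:185,215:290];cv2.imwrite('pics/s3c.png',cv2.resize(a,(750,450),interpolation=cv2.INTER_CUBIC))
E
```

```text
time_s: 11.1
position: [0.4791, 0.2547, 0.031]
tool_rot: [[-0.095, 0.995, -0.002], [0.995, 0.095, -0.001], [-0.0, -0.002, -1.0]]
ft_force: [0.1, 0.3, 0.3]
grip_width: 0.0339
gripper_force: 0.0
time_s: 11.6
position: [0.4787, 0.2552, 0.0328]
tool_rot: [[-0.098, 0.995, -0.001], [0.995, 0.098, -0.001], [-0.0, -0.001, -1.0]]
ft_force: [-5.7, -2.4, 5.5]
grip_width: 0.0114
gripper_force: 68.3
0.011403905590792357
```

View pics/s3c.png

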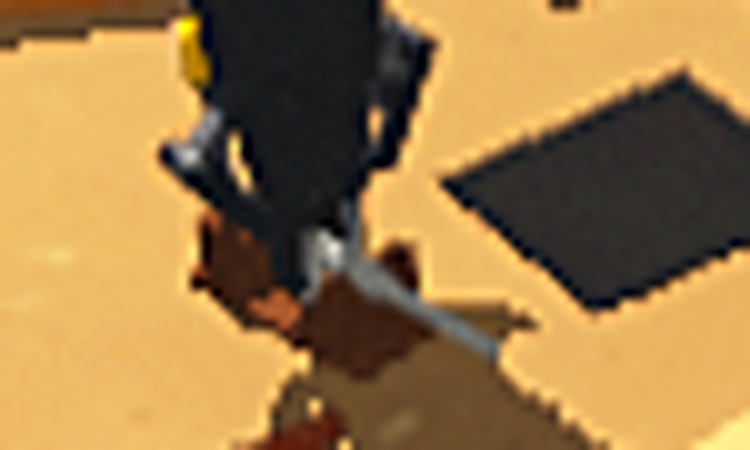

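```bash
P="python3 -m pendant"
$P '[[0.1,0,0,-0.03,0,0,0],[0.1,0,0,-0.07,0,0,0],[0.1,0,0,-0.1,0,0,0],[0.1,0,0,-0.1,0,0,0]]'
cat > bore.py <<'E'
import numpy as np,sys
c=np.array([.5487,.009]);t=.0775;u=np.array([np.cos(t),np.sin(t)]);n=np.array([-u[1],u[0]])
L=.1065
def tcp(xb,Y,z=.0368):
    p=c+xb*u+(Y+L)*n;return '%.4f,%.4f,%.4f,4.44'%(*p,z)
if __name__=='__main__':
    for a in sys.argv[1:]:
        v=[float(q) for q in a.split(',')];print(tcp(v[0]/1000,v[1]/1000,*[q/1000 for q in v[2:]]))
E
python3 way.py $(python3 bore.py -51,40,110 -51,32 )
```

```text
time_s: 12.15
position: [0.4804, 0.2558, 0.1345]
tool_rot: [[-0.097, 0.995, 0.006], [0.995, 0.097, 0.002], [0.001, 0.006, -1.0]]
ft_force: [-0.2, 0.8, -1.8]
grip_width: 0.0117
gripper_force: 68.5
[0.4865, 0.1511, 0.11, 4.44] -> -0.1048,-0.0043,0.0243,0.0060,-0.0012,0.0201 | rows 1.7 0.1
[0.4871, 0.1431, 0.0368, 4.44] -> -0.0080,-0.0000,0.0732,0.0000,0.0000,0.0000 | rows 1.2 0.0
```

```bash
P="python3 -m pendant"
$P '[[0.1,-0.06,-0.004,0.024,0,0,0.02],[0.1,-0.105,-0.004,0.024,0,0,0.02],[0.1,-0.105,-0.004,0.024,0,0,0.02],[0.1,-0.105,-0.004,0.024,0,0,0.02]]' >/dev/null
$P '[[0.1,-0.008,0,0.04,0,0,0],[0.1,-0.008,0,0.07,0,0,0],[0.1,-0.008,0,0.0735,0,0,0],[0.1,-0.008,0,0.0735,0,0,0],[0.1,-0.008,0,0.0735,0,0,0]]'
python3 - <<'E'
from fitall import *
for c in ims:
    cv2.imwrite('pics/%s4.png'%c,ims[c]['image'])
    print(c,[(r['centre'],r['conf']) for r in env.tip_of(c,'punch_tip')][:3],'pred tip',proj(ims[c],[.5487-.051*.997-.032*.0774,.009-.051*.0774+.032*.997,.038]))
    for k in(-51,-17,17,51):print(k,proj(ims[c],[.5487+k/1e3*.997-.016*.0774,.009+k/1e3*.0774+.016*.997,.038]))
run('punch',tuple(proj(T,[.487,.148,.038])),.038,-1.49,.038)
run('stile',(284,180),.035,0.0775)
a=ims['scene']['image'][150:215,255:330];b=ims['top']['image'][145:225,230:310]
cv2.imwrite('pics/c4.png',np.hstack([cv2.resize(a,(400,347),interpolation=cv2.INTER_CUBIC),cv2.resize(b,(400,400),interpolation=cv2.INTER_CUBIC)[:347]]))
E
python3 way.py $(python3 bore.py -51,32 )
```

```text
time_s: 13.28
position: [0.4868, 0.1431, 0.0354]
tool_rot: [[-0.079, 0.997, 0.002], [0.997, 0.079, 0.0], [-0.0, 0.002, -1.0]]
ft_force: [1.3, -0.3, -0.5]
grip_width: 0.0119
gripper_force: 68.5
scene [([284.5, 187.0], 0.37)] pred tip [283.15236577 186.66941416]
-51 [286.0393139  188.48060373]
-17 [292.37665818 184.3814035 ]
17 [298.59303086 180.36045164]
51 [304.69186299 176.41552882]
top [([270.9, 195.3], 0.6)] pred tip [273.53482954 194.00199364]
-51 [278.01574025 193.7783561 ]
-17 [277.64295475 184.46753753]
17 [277.2724956 175.2148229]
51 [276.90434111 166.01967001]
punch 1 [ 0.4911  0.1066 -1.4851  0.6038]
stile 2 [0.5489 0.0097 0.0811 0.1225]
stile 1 [0.5489 0.0104 0.0954 0.125 ]
stile 1 [0.5498 0.0101 0.0764 0.1136]
[0.4871, 0.1431, 0.0368, 4.44] -> 0.0004,0.0009,-0.0023,0.0003,-0.0000,0.0004 | rows 0.0 0.0
```

View pics/c4.png

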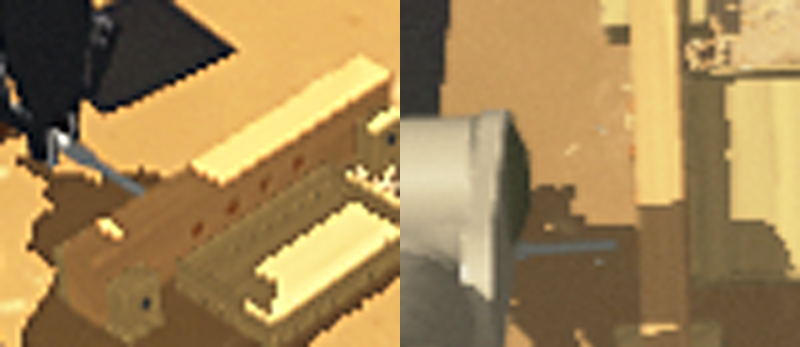

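```bash
P="python3 -m pendant"
$P '[[0.1,0,0.0005,-0.002,0,0,0],[0.1,-0.006,0.0005,-0.002,0,0,0],[0.1,-0.01,0.0005,-0.002,0,0,0],[0.1,-0.015,0.0005,-0.002,0,0,0],[0.1,-0.02,0.0005,-0.002,0,0,0]]' 90
$P '[[0.1,-0.005,0,0,0,0,0]]'
python3 way.py $(python3 bore.py -51,7 )
```

```text
time_s: 14.3
position: [0.4881, 0.1228, 0.0363]
tool_rot: [[-0.078, 0.997, -0.0], [0.997, 0.078, 0.001], [0.001, -0.0, -1.0]]
ft_force: [-1.1, 5.1, -1.3]
grip_width: 0.0118
gripper_force: 87.7
time_s: 14.42
position: [0.4885, 0.1177, 0.0363]
tool_rot: [[-0.078, 0.997, -0.0], [0.997, 0.078, 0.0], [0.0, -0.0, -1.0]]
ft_force: [-1.3, 5.4, -1.0]
grip_width: 0.0114
gripper_force: 87.7
[0.4891, 0.1182, 0.0368, 4.44] -> 0.0004,0.0006,-0.0005,-0.0002,-0.0005,0.0005 | rows 0.0 0.0
```

```bash
P="python3 -m pendant"
$P '[[0.1,-0.005,0.0004,-0.0004,0,0,0],[0.1,-0.01,0.0004,-0.0004,0,0,0],[0.1,-0.015,0.0004,-0.0004,0,0,0],[0.1,-0.018,0.0004,-0.0004,0,0,0]]'
$P '[[0.1,-0.003,0,0,0,0,0],[0.1,-0.006,0,0,0,0,0],[0.1,-0.009,0,0,0,0,0],[0.1,-0.012,0,0,0,0,0],[0.1,-0.012,0,0,0,0,0]]'
python3 way.py $(python3 bore.py -51,-23 )
python3 - <<'E'
from fitall import *
print([(r['bbox'],r['conf']) for c in ims for r in env.find_in(c,'dowel_pin_0')])
a=ims['scene']['image'][160:230,265:345];b=ims['top']['image'][140:220,260:340]
cv2.imwrite('pics/c5.png',np.hstack([cv2.resize(a,(400,350),interpolation=cv2.INTER_CUBIC),cv2.resize(b,(400,400),interpolation=cv2.INTER_CUBIC)[:350]]))
E
```

```text
time_s: 14.92
position: [0.4905, 0.0995, 0.0367]
tool_rot: [[-0.078, 0.997, -0.0], [0.997, 0.078, -0.0], [-0.0, -0.0, -1.0]]
ft_force: [-0.7, 3.6, -1.8]
grip_width: 0.0109
gripper_force: 87.7
time_s: 15.55
position: [0.4914, 0.0876, 0.0367]
tool_rot: [[-0.078, 0.997, 0.0], [0.997, 0.078, -0.0], [-0.0, 0.0, -1.0]]
ft_force: [-0.3, 0.7, -1.6]
grip_width: 0.0113
gripper_force: 88.7
[0.4914, 0.0883, 0.0368, 4.44] -> 0.0007,0.0000,-0.0001,0.0000,0.0001,0.0002 | rows 0.0 0.0
[]
```

View pics/c5.png

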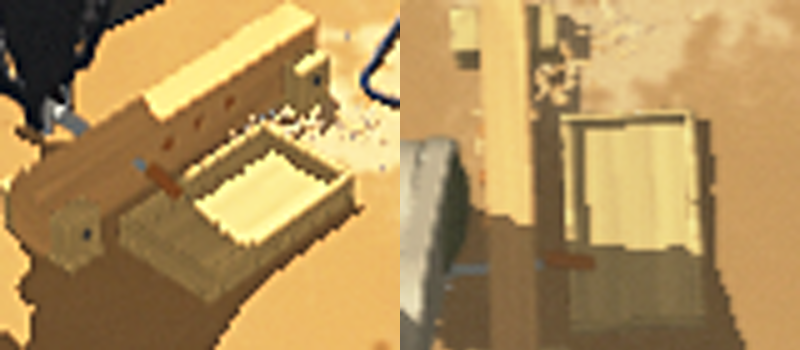

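```bash
python3 -m pendant '[[0.1,0,0,0,0,0,0],[0.1,0,0,0,0,0,0]]' >/dev/null
python3 - <<'E'
from fitall import *
g=(.555,-.06)
run('catch_tray',tuple(proj(T,[.555,-.065,.013])),.013,.078)
a=ims['scene']['image'][160:230,265:345];b=ims['top']['image'][140:220,260:340]
cv2.imwrite('pics/c6.png',np.hstack([cv2.resize(a,(400,350),interpolation=cv2.INTER_CUBIC),cv2.resize(b,(400,400),interpolation=cv2.INTER_CUBIC)[:350]]))
E
```

```text
catch_tray 2 [ 0.5404 -0.0782  0.081   0.0969]
catch_tray 1 [ 0.5393 -0.0805  0.1291  0.0901]
catch_tray 1 [ 0.5401 -0.0773  0.0837  0.0826]
```

View pics/c6.png

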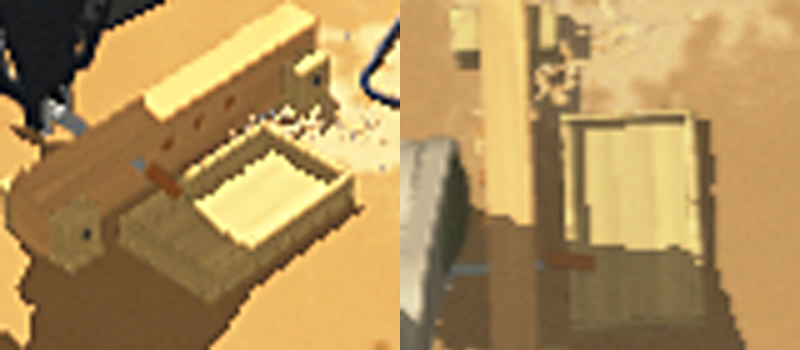

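Run:
```python
from bore import c,u,n
from h import *
for cam in('scene','top'):
    im=shot(cam)
    for Y in(-16,-23,-41,-59):
        print(cam,Y,[np.round(proj(im,[*(c-.051*u+Y/1e3*n),z]),1).tolist() for z in(.038,.032,.02,.012)])
    hsv=cv2.cvtColor(im['image'],cv2.COLOR_BGR2HSV);
    sub=im['image'][188:204,288:306] if cam=='scene' else im['image'][188:197,284:304]
    red=(sub[...,2].astype(int)-sub[...,1]>45)
    print('\n'.join(''.join('#' if q else '.' for q in r) for r in red), 'origin',(288,188) if cam=='scene' else (284,188))
```

```text
scene -16 [[291.9, 192.2], [292.0, 193.4], [292.1, 195.8], [292.2, 197.3]]
scene -23 [[293.2, 193.0], [293.2, 194.2], [293.4, 196.6], [293.4, 198.2]]
scene -41 [[296.5, 195.1], [296.6, 196.3], [296.7, 198.7], [296.8, 200.3]]
scene -59 [[299.9, 197.2], [300.0, 198.4], [300.1, 200.8], [300.1, 202.4]]
..........##......
.........###......
..................
...#..............
.......#.........#
......###......#..
..#...####....#...
.......####.......
........####......
..........###.....
..........###.....
...........##.....
..................
................#.
.................#
.................. origin (288, 188)
top -16 [[287.0, 193.3], [287.1, 193.6], [287.2, 194.2], [287.3, 194.6]]
top -23 [[288.9, 193.2], [289.0, 193.5], [289.2, 194.1], [289.3, 194.5]]
top -41 [[294.0, 193.0], [294.0, 193.3], [294.2, 193.9], [294.2, 194.3]]
top -59 [[299.0, 192.7], [299.0, 193.0], [299.1, 193.6], [299.2, 194.0]]
....................
....................
....................
....................
....................
....................
....................
....................
.................... origin (284, 188)
```

```bash
python3 -m pendant '[[0.1,-0.004,0,0,0,0,0],[0.1,-0.008,0,0,0,0,0],[0.1,-0.012,0,0,0,0,0],[0.1,-0.016,0,0,0,0,0],[0.1,-0.016,0,0,0,0,0]]'
python3 - <<'E'
from fitall import *
run('catch_tray',tuple(proj(T,[.54,-.078,.013])),.013,.078)
a=ims['scene']['image'][160:230,265:345];b=ims['top']['image'][140:220,260:340]
cv2.imwrite('pics/c7.png',np.hstack([cv2.resize(a,(400,350),interpolation=cv2.INTER_CUBIC),cv2.resize(b,(400,400),interpolation=cv2.INTER_CUBIC)[:350]]))
E
```

```text
time_s: 16.92
position: [0.4927, 0.0716, 0.0367]
tool_rot: [[-0.077, 0.997, -0.0], [0.997, 0.077, 0.0], [0.0, -0.0, -1.0]]
ft_force: [0.4, -0.7, -1.2]
grip_width: 0.0113
gripper_force: 88.6
catch_tray 2 [ 0.5404 -0.0782  0.0816  0.0869]
catch_tray 1 [ 0.5404 -0.0804  0.0944  0.104 ]
catch_tray 1 [ 0.5404 -0.0773  0.0838  0.0613]
```

View pics/c7.png

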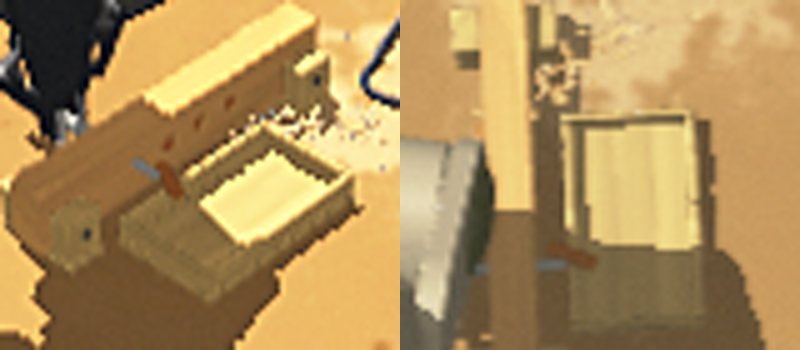

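Run:
```python
from bore import c,u,n
from h import *
for cam,(r0,c0) in(('scene',(188,288)),('top',(184,284))):
    im=shot(cam);sub=im['image'][r0:r0+16,c0:c0+20].astype(int)
    d=sub[...,2]*100//(sub[...,1]+1)
    print(cam,r0,c0);print('\n'.join(' '.join('%3d'%q for q in r) for r in d))
```

```text
scene 188 288
139 139 136 140 137 138 139 137 137 142 176 162 137 139 141 141 139 138 140 141
135 136 137 138 138 139 136 138 137 154 196 149 138 138 139 137 138 142 140 142
138 139 140 138 141 140 138 139 138 141 141 142 137 136 142 142 135 141 146 142
139 140 140 140 122 135 140 138 137 138 138 136 133 140 140 137 140 145 124  99
140 138 139 113  97 103 127 144 150 166 150 138 139 138 141 142 148 126 104 123
138 138 140 133  98  91 100 104 163 190 172 140 135 139 146 124  99 127 123 129
140 140 139 145 136 119 100  90  99 160 181 171 132 138 126 103 123 124 126 123
139 138 138 138 140 139 134 108 107 177 174 184 139 122 124 122 125 124 125 124
139 138 138 139 139 142 140 132 132 161 174 177 175 124 121 123 123 125 126 124
138 137 141 140 137 141 134 139 137 133 180 180 180 139 122 123 124 128 124 129
138 139 140 139 136 138 137 143 129 121 147 191 185 177 121 123 126 127 129 134
141 139 139 136 139 139 129 128 122 121 121 154 167 145 115 124 128 132 100 104
138 134 139 137 141 129 123 125 122 126 121 128 126 127 123 125 128  99  99 103
140 137 138 128 125 123 123 126 123 123 122 12
[... 785 characters left out ...]
 123 125 134 132 138 146 147 148 145 137 123 119 116 116 117
127 126 127 108  98 100  99  98 102 126 140 145 148 146 144 125 116 119 114 115
126 127 128 108 101 102  99 100 103 114 122 120 128 137 137 120 116 116 114 115
126 128 125 122 118 120 125 125 125 122 117 115 116 118 121 118 114 113 114 117
125 126 125 126 124 123 122 123 126 122 116 118 117 117 119 117 116 115 117 114
125 128 129 125 125 123 122 125 125 123 119 115 116 115 116 117 117 116 117 117
125 124 126 125 122 122 126 125 126 121 117 116 117 115 115 116 116 116 116 116
124 129 127 126 125 127 125 125 121 123 117 117 115 116 115 115 116 116 115 115
124 125 125 126 124 125 125 125 121 119 119 116 118 119 117 117 117 115 115 115
```

Run:
```python
from bore import c,u,n
from h import *
A=shot('scene');B=shot('top')
for nm,a,b in(('tail',(297,193),(290,189.3)),('front',(300,198),(298,192.3)),('mid',(298.7,195.5),(294,191))):
    o1,d1=ray(A,*a);o2,d2=ray(B,*b)
    s=np.linalg.lstsq(np.c_[d1,-d2],o2-o1,rcond=None)[0];p=(o1+s[0]*d1+o2+s[1]*d2)/2
    r=p[:2]-c;print(nm,p,'local mm',r@u*1e3,r@n*1e3,p[2]*1e3, 'gap',np.linalg.norm(o1+s[0]*d1-o2-s[1]*d2)*1e3)
```

```text
tail [ 0.51559544 -0.02088934  0.03055786] local mm -35.319294684209346 -27.23658446674674 30.55786232362778 gap 0.24229985965660364
front [ 0.50558576 -0.04997032  0.02968035] local mm -47.55045721605286 -55.455303797895944 29.680353636320156 gap 0.3193607890606372
mid [ 0.51042801 -0.03581663  0.03019671] local mm -41.62692207421388 -41.71899682780288 30.1967088338565 gap 1.6388753684380097
```

```bash
P="python3 -m pendant"
$P '[[0.1,0.01,0,0,0,0,0],[0.1,0.03,0,0,0,0,0],[0.1,0.055,0,0,0,0,0],[0.1,0.08,0,0,0,0,0],[0.1,0.08,0,0,0,0,0]]'
$P '[[0.1,0,0,-0.06,0,0,0],[0.1,0,0,-0.11,0,0,0],[0.1,0,0,-0.11,0,0,0]]'
python3 way.py $(python3 bore.py -15,-276.5,145 -15,-276.5,34)
```

```text
time_s: 17.95
position: [0.4859, 0.1533, 0.0367]
tool_rot: [[-0.081, 0.997, -0.0], [0.997, 0.081, 0.0], [0.0, -0.0, -1.0]]
ft_force: [0.3, -1.1, -2.0]
grip_width: 0.0111
gripper_force: 88.6
time_s: 18.32
position: [0.4879, 0.1515, 0.15]
tool_rot: [[-0.078, 0.997, 0.007], [0.997, 0.078, 0.0], [-0.0, 0.007, -1.0]]
ft_force: [0.4, -0.3, -1.5]
grip_width: 0.0112
gripper_force: 88.6
[0.5469, -0.1617, 0.145, 4.44] -> -0.3168,0.0345,0.0053,0.0075,0.0002,0.0003 | rows 5.1 0.0
[0.5469, -0.1617, 0.034, 4.44] -> 0.0000,0.0000,0.1110,0.0000,0.0000,0.0000 | rows 1.8 0.0
```

```bash
P="python3 -m pendant"
$P '[[0.1,-0.16,0.018,0,0,0,0],[0.1,-0.16,0.018,0,0,0,0],[0.1,-0.16,0.018,0,0,0,0],[0.1,-0.16,0.018,0,0,0,0]]' >/dev/null
$P '[[0.1,-0.157,0.0165,0.005,0,0,0],[0.1,-0.157,0.0165,0.005,0,0,0],[0.1,-0.157,0.0165,0.005,0,0,0],[0.1,-0.157,0.0165,0.005,0,0,0],[0.1,-0.157,0.0165,0.005,0,0,0]]'
python3 - <<'E'
from fitall import *
run('catch_tray',tuple(proj(T,[.54,-.078,.013])),.013,.078)
im=ims['scene'];sub=im['image'][186:204,288:308].astype(int);d=sub[...,2]*100//(sub[...,1]+1)
print('\n'.join(''.join('#' if q>155 else '.' for q in r) for r in d))
E
python3 way.py $(python3 bore.py -15,-276.5,34)
```

```text
time_s: 19.45
position: [0.5451, -0.1602, 0.1411]
tool_rot: [[-0.079, 0.997, -0.001], [0.997, 0.079, 0.001], [0.001, -0.001, -1.0]]
ft_force: [0.1, 0.5, -1.0]
grip_width: 0.0111
gripper_force: 88.6
catch_tray 1 [ 0.5375 -0.0804  0.1196  0.0715]
....................
....................
..........##........
..........#.........
....................
....................
.........#..........
........#.#.........
........#..#........
.........#..........
.........##.........
..........#.........
..........####......
...........##.......
....................
....................
....................
....................
[0.5469, -0.1617, 0.034, 4.44] -> -0.0014,0.0014,0.1078,-0.0002,-0.0002,0.0020 | rows 1.7 0.0
```

```bash
P="python3 -m pendant"
$P '[[0.1,0,0.001,0.06,0,0,0],[0.1,0,0.001,0.1,0,0,0],[0.1,0,0.001,0.107,0,0,0],[0.1,0,0.001,0.107,0,0,0]]'
$P '[[0.1,0.006,0,0,0,0,0],[0.1,0.012,0,0,0,0,0],[0.1,0.018,0,0,0,0,0],[0.1,0.024,0,0,0,0,0],[0.1,0.027,0,0,0,0,0]]'
python3 - <<'E'
from fitall import *
run('catch_tray',tuple(proj(T,[.54,-.078,.013])),.013,.078)
E
```

```text
time_s: 20.15
position: [0.5471, -0.1615, 0.0357]
tool_rot: [[-0.078, 0.997, 0.001], [0.997, 0.078, -0.001], [-0.001, 0.001, -1.0]]
ft_force: [0.7, -0.3, -0.7]
grip_width: 0.0112
gripper_force: 88.6
time_s: 20.78
position: [0.5446, -0.1346, 0.035]
tool_rot: [[-0.078, 0.997, 0.001], [0.997, 0.078, -0.001], [-0.001, 0.001, -1.0]]
ft_force: [1.0, -3.0, 1.3]
grip_width: 0.0113
gripper_force: 90.0
catch_tray 2 [ 0.537  -0.075   0.09    0.6564]
catch_tray 1 [ 0.5368 -0.0753  0.0895  0.3419]
catch_tray 1 [ 0.5434 -0.0615  0.0668  0.9646]
```

```bash
P="python3 -m pendant"
$P '[[0.1,0.004,0,0,0,0,0],[0.1,0.008,0,0,0,0,0],[0.1,0.012,0,0,0,0,0],[0.1,0.012,0,0,0,0,0]]'
$P '[[0.1,0.003,0,0,0,0,0],[0.1,0.005,0,0,0,0,0],[0.1,0.005,0,0,0,0,0]]'
python3 - <<'E'
from fitall import *
print([(c,r['bbox'],r['conf']) for c in ims for r in env.find_in(c,'catch_tray')])
a=ims['scene']['image'][160:230,265:345];b=ims['top']['image'][140:220,260:340]
cv2.imwrite('pics/c8.png',np.hstack([cv2.resize(a,(400,350),interpolation=cv2.INTER_CUBIC),cv2.resize(b,(400,400),interpolation=cv2.INTER_CUBIC)[:350]]))
E
```

```text
time_s: 21.48
position: [0.5434, -0.1222, 0.0347]
tool_rot: [[-0.078, 0.997, -0.0], [0.997, 0.078, 0.0], [0.0, -0.0, -1.0]]
ft_force: [0.9, -0.6, -1.2]
grip_width: 0.0116
gripper_force: 88.6
time_s: 21.85
position: [0.543, -0.1175, 0.0347]
tool_rot: [[-0.078, 0.997, -0.0], [0.997, 0.078, 0.0], [0.0, -0.0, -1.0]]
ft_force: [0.8, -0.1, -0.6]
grip_width: 0.0113
gripper_force: 88.6
[('scene', [307.3, 200.8, 47.4, 29.8], 0.94), ('top', [288.6, 165.4, 9.1, 10.3], 0.52)]
```

View pics/c8.png

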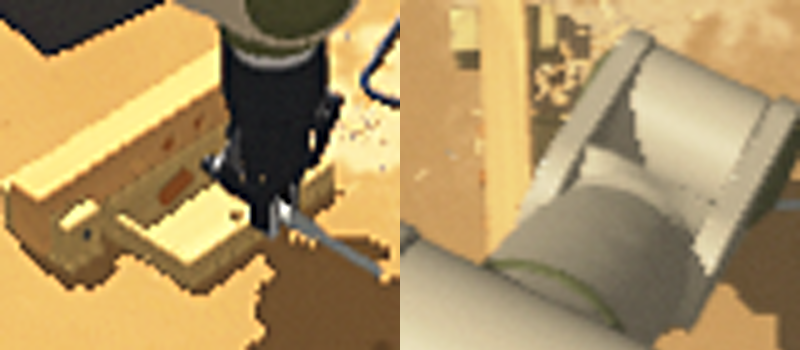

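```bash
P="python3 -m pendant"
$P '[[0.1,-0.03,0,0,0,0,0],[0.1,-0.04,0,-0.05,0,0,0],[0.1,-0.04,0,-0.09,0,0,0],[0.1,-0.04,0,-0.09,0,0,0],[0.1,-0.04,0,-0.09,0,0,0]]'>/dev/null
python3 - <<'E'
from fitall import *
from bore import c,u,n
S=ims['scene'];m=near('scene',S,'catch_tray',(.54,-.06),.013)
for t0 in(.0,.1,.2):
    f=np.array(fit([(S,m)],'catch_tray',(.54,-.06,t0)));r=f[:2]-c;print(f,r@u,r@n)
run('catch_tray',tuple(proj(T,[.54,-.06,.013])),.013,.078)
E
python3 way.py $(python3 bore.py -140,-211.5,130 -140,-211.5,34)
```

```text
[ 0.53802206 -0.05860274  0.07544078  0.09388834] -0.015879858938115766 -0.06657310995490723
[ 0.53734467 -0.05823591  0.07700566  0.09425467] -0.016526817498058493 -0.06615493232404597
[ 0.53741626 -0.05834781  0.07472771  0.09373963] -0.0164641018735841 -0.06627204350243283
catch_tray 1 [ 0.538  -0.058   0.0593  0.0971]
[0.4172, -0.1065, 0.13, 4.44] -> 0.0608,-0.1243,-0.0059,-0.0015,-0.0009,0.0006 | rows 2.2 0.0
[0.4172, -0.1065, 0.034, 4.44] -> 0.0000,0.0000,0.0960,0.0000,0.0000,0.0000 | rows 1.5 0.0
```

```bash
A=$(python3 bore.py -135,-178.5,125 -135,-178.5,34 -92,-178.5,34 | sed 's/4.44/-85.56/'); echo $A; python3 way.py $A
```

```text
0.4197,-0.0732,0.1250,-85.56 0.4197,-0.0732,0.0340,-85.56 0.4626,-0.0699,0.0340,-85.56
[0.4197, -0.0732, 0.125, -85.56] -> 0.0938,-0.1192,-0.0009,-0.0019,0.0004,1.5714 | rows 2.4 8.4
[0.4197, -0.0732, 0.034, -85.56] -> 0.0000,0.0000,0.0910,0.0000,0.0000,0.0000 | rows 1.5 0.0
[0.4626, -0.0699, 0.034, -85.56] -> 0.0430,0.0000,0.0000,0.0000,0.0000,0.0000 | rows 0.7 0.0
```

```bash
P="python3 -m pendant"
$P '[[0.1,0.094,-0.119,0,0,0,0],[0.1,0.094,-0.119,0,0,0,0],[0.1,0.094,-0.119,0,0,0,0],[0.1,0.094,-0.119,0,0,0,0]]'>/dev/null
$P '[[0.1,0,0,0,0,0,0.17],[0.1,0,0,0,0,0,0.34],[0.1,0,0,0,0,0,0.51],[0.1,0,0,0,0,0,0.68],[0.1,0,0,0,0,0,0.785]]'>/dev/null
$P '[[0.1,0,0,0,0,0,0.17],[0.1,0,0,0,0,0,0.34],[0.1,0,0,0,0,0,0.51],[0.1,0,0,0,0,0,0.68],[0.1,0,0,0,0,0,0.785]]'>/dev/null
$P '[[0.1,0,0,0.05,0,0,0],[0.1,0,0,0.085,0,0,0],[0.1,0,0,0.0905,0,0,0],[0.1,0,0,0.0905,0,0,0]]'
python3 way.py 0.4626,-0.0699,0.0340,-85.56
```

```text
time_s: 25.18
position: [0.421, -0.0736, 0.0346]
tool_rot: [[0.997, 0.079, 0.001], [0.079, -0.997, -0.0], [0.001, 0.0, -1.0]]
ft_force: [-0.0, 1.2, -1.7]
grip_width: 0.0114
gripper_force: 88.7
[0.4626, -0.0699, 0.034, -85.56] -> 0.0417,-0.0004,0.0006,0.0003,-0.0006,0.0012 | rows 0.7 0.0
```

```bash
P="python3 -m pendant"
$P '[[0.1,0.015,0,0,0,0,0],[0.1,0.024,0,0,0,0,0],[0.1,0.03,0,0,0,0,0],[0.1,0.036,0,0,0,0,0],[0.1,0.0415,0,0,0,0,0]]'
$P '[[0.1,0,0,0,0,0,0],[0.1,-0.03,0,0,0,0,0],[0.1,-0.035,0,-0.05,0,0,0],[0.1,-0.035,0,-0.11,0,0,0],[0.1,-0.035,0,-0.11,0,0,0]]'
python3 - <<'E'
from fitall import *
from bore import c,u,n
S=ims['scene'];m=near('scene',S,'catch_tray',(.55,-.06),.013)
f=np.array(fit([(S,m)],'catch_tray',(.55,-.06,.08)));r=f[:2]-c;print(f,r@u,r@n)
sub=S['image'][175:230,270:350].astype(int);d=sub[...,2]*100//(sub[...,1]+1)
k=(d>155).astype(np.uint8);q=cv2.connectedComponentsWithStats(k);print([(x[:5].tolist(),(y+[270,175]).tolist()) for x,y in zip(q[2][1:],q[3][1:]) if x[4]>3])
E
python3 way.py $(python3 bore.py -17,60,140 -17,32)
```

```text
time_s: 25.8
position: [0.4615, -0.0698, 0.0343]
tool_rot: [[0.997, 0.079, -0.001], [0.079, -0.997, 0.0], [-0.001, -0.0, -1.0]]
ft_force: [-2.8, 0.5, 1.8]
grip_width: 0.011
gripper_force: 90.5
time_s: 26.42
position: [0.4285, -0.0734, 0.1478]
tool_rot: [[0.997, 0.079, 0.009], [0.079, -0.997, -0.004], [0.008, 0.004, -1.0]]
ft_force: [-0.7, 0.6, -1.8]
grip_width: 0.0113
gripper_force: 88.7
[ 0.55310844 -0.05727113  0.0774866   0.07187968] -0.0007356679529166943 -0.0664135184535867
[([40, 4, 2, 3, 4], [310.5, 180.0]), ([29, 17, 7, 7, 23], [302.3478260869565, 195.08695652173913])]
[0.5189, 0.1737, 0.14, 4.44] -> 0.1117,-0.2381,0.0034,-0.0015,0.0002,-1.5696 | rows 4.2 8.4
[0.521, 0.1458, 0.0368, 4.44] -> -0.0280,-0.0001,0.1032,0.0000,0.0000,0.0000 | rows 1.7 0.0
```

```bash
P="python3 -m pendant"
$P '[[0.1,0.112,-0.238,0,0,0,0],[0.1,0.112,-0.238,0,0,0,0],[0.1,0.112,-0.238,0,0,0,0],[0.1,0.112,-0.238,0,0,0,0],[0.1,0.112,-0.238,0,0,0,0]]'>/dev/null
$P '[[0.1,0,0,0,0,0,-0.17],[0.1,0,0,0,0,0,-0.34],[0.1,0,0,0,0,0,-0.51],[0.1,0,0,0,0,0,-0.68],[0.1,0,0,0,0,0,-0.785]]'>/dev/null
$P '[[0.1,0,0,0,0,0,-0.17],[0.1,0,0,0,0,0,-0.34],[0.1,0,0,0,0,0,-0.51],[0.1,0,0,0,0,0,-0.68],[0.1,0,0,0,0,0,-0.785]]'
python3 way.py $(python3 bore.py -17,60,140 -17,32)
```

```text
time_s: 28.45
position: [0.519, 0.1726, 0.1425]
tool_rot: [[-0.081, 0.997, -0.003], [0.997, 0.081, -0.0], [-0.0, -0.003, -1.0]]
ft_force: [-0.2, 0.1, -1.4]
grip_width: 0.0112
gripper_force: 88.8
[0.5189, 0.1737, 0.14, 4.44] -> 0.0011,-0.0000,0.0025,-0.0033,0.0002,0.0038 | rows 0.0 0.0
[0.521, 0.1458, 0.0368, 4.44] -> -0.0280,-0.0001,0.1032,0.0000,0.0000,0.0000 | rows 1.7 0.0
```

```bash
P="python3 -m pendant"
$P '[[0.1,-0.027,0,0.06,0,0,0.004],[0.1,-0.027,0,0.1,0,0,0.004],[0.1,-0.027,0,0.1055,0,0,0.004],[0.1,-0.027,0,0.1055,0,0,0.004],[0.1,-0.027,0,0.1055,0,0,0.004]]'
$P '[[0.1,0,0,0,0,0,0],[0.1,0,0,0,0,0,0]]' >/dev/null
python3 way.py $(python3 bore.py -17,32)
python3 - <<'E'
from fitall import *
from bore import c,u,n
for cm in ims:
    print(cm,[(r['centre'],r['conf']) for r in env.tip_of(cm,'punch_tip')][:3],'pred',proj(ims[cm],[*(c-.017*u+.032*n),.038]))
T=ims['top']['image'];sub=T[178:192,266:284].astype(int);d=sub[...,2]*100//(sub[...,0]+1)
print('\n'.join(' '.join('%3d'%q for q in r) for r in d))
S=ims['scene'];m=near('scene',S,'catch_tray',(.55,-.06),.013)
f=np.array(fit([(S,m)],'catch_tray',(.55,-.06,.08)));r=f[:2]-c;print(f,r@u,r@n)
E
```

```text
time_s: 29.08
position: [0.5225, 0.1467, 0.0402]
tool_rot: [[-0.074, 0.997, 0.003], [0.997, 0.074, 0.0], [-0.0, 0.003, -1.0]]
ft_force: [0.7, 0.4, -1.1]
grip_width: 0.0113
gripper_force: 88.8
[0.521, 0.1458, 0.0368, 4.44] -> -0.0008,-0.0010,0.0026,0.0012,0.0000,-0.0032 | rows 0.0 0.0
scene [([287.8, 180.5], 0.55)] pred [289.48983979 182.60550907]
top [([269.6, 185.4], 0.54)] pred [273.17608601 184.68815857]
207 206 205 208 211 207 204 195 207 204 206 207 195 195 197 201 201 195
185 196 206 205 209 209 207 205 206 203 205 202 195 195 198 197 198 194
183 188 201 208 209 212 189 176 182 200 204 195 201 197 197 198 200 198
183 194 185 174 185 192 196 189 190 184 187 193 194 195 204 198 195 197
182 175 174 169 174 174 185 194 187 192 196 198 200 198 203 198 198 195
131 128 124 115 115 117 150 187 190 187 180 207 195 204 192 207 195 198
109 108 106 109 107 106 132 180 188 185 203 208 197 197 200 198 195 194
122 131 140 141 137 141 167 185 192 187 194 205 200 197 203 195 201 192
192 182 187 187 194 187 183 187 176 177 188 200 206 201 200 197 197 192
182 185 189 189 190 192 183 184 183 184 180 191 198 194 197 195 200 194
182 179 182 182 182 185 192 189 189 185 187 186 198 200 198 191 201 200
180 196 189 184 190 185 185 185 187 182 192 185 196 201 194 200 195 197
194 194 185 187 200 192 192 192 184 181 194 187 196 200 195 195 195 195
182 190 189 194 182 185 185 184 192 194 190 188 195 200 197 191 197 191
[ 0.55357831 -0.05652668  0.11376957  0.05681521] -0.00020956815482665343 -0.06570768871291449
```

```bash
P="python3 -m pendant"
$P '[[0.1,0,-0.001,0.0024,0,0,-0.003],[0.1,-0.006,-0.001,0.0024,0,0,-0.003],[0.1,-0.011,-0.001,0.0024,0,0,-0.003],[0.1,-0.016,-0.001,0.0024,0,0,-0.003],[0.1,-0.02,-0.001,0.0024,0,0,-0.003]]'
$P '[[0.1,-0.005,0,0,0,0,0]]'
python3 way.py $(python3 bore.py -17,7)
```

```text
time_s: 30.2
position: [0.5222, 0.1266, 0.0364]
tool_rot: [[-0.076, 0.997, -0.0], [0.997, 0.076, 0.001], [0.001, 0.0, -1.0]]
ft_force: [-0.8, 5.0, -0.6]
grip_width: 0.0111
gripper_force: 88.8
time_s: 30.32
position: [0.5225, 0.1218, 0.0363]
tool_rot: [[-0.077, 0.997, -0.0], [0.997, 0.077, 0.001], [0.001, -0.0, -1.0]]
ft_force: [-0.7, 4.7, -1.3]
grip_width: 0.0111
gripper_force: 88.8
[0.523, 0.1208, 0.0368, 4.44] -> -0.0010,0.0005,-0.0005,-0.0001,-0.0009,-0.0005 | rows 0.0 0.0
```

```bash
P="python3 -m pendant"
$P '[[0.1,-0.005,0.0004,-0.0004,0,0,0],[0.1,-0.01,0.0004,-0.0004,0,0,0],[0.1,-0.015,0.0004,-0.0004,0,0,0],[0.1,-0.018,0.0004,-0.0004,0,0,0]]'
$P '[[0.1,-0.003,0,0,0,0,0],[0.1,-0.006,0,0,0,0,0],[0.1,-0.01,0,0,0,0,0],[0.1,-0.015,0,0,0,0,0],[0.1,-0.018,0,0,0,0,0]]'
$P '[[0.1,0,0,0,0,0,0],[0.1,0,0,0,0,0,0]]'>/dev/null
cat > chk.py <<'E'
from fitall import *
from bore import c,u,n
S=ims['scene'];m=near('scene',S,'catch_tray',(.55,-.06),.013)
if m is not None:
    f=np.array(fit([(S,m)],'catch_tray',(.55,-.06,.08)));r=f[:2]-c;print('tray',np.round(f,4),r@u,r@n)
sub=S['image'][175:230,270:350].astype(int);d=sub[...,2]*100//(sub[...,1]+1)
k=(d>155).astype(np.uint8);q=cv2.connectedComponentsWithStats(k);print([(x[:5].tolist(),np.round(y+[270,175],1).tolist()) for x,y in zip(q[2][1:],q[3][1:]) if x[4]>2])
print('\n'.join(''.join('#' if q>150 else '.' for q in r) for r in d[:40,10:60]))
E
python3 chk.py
```

```text
time_s: 30.82
position: [0.5244, 0.1032, 0.0367]
tool_rot: [[-0.077, 0.997, -0.0], [0.997, 0.077, -0.0], [-0.0, -0.0, -1.0]]
ft_force: [-0.1, 3.1, -1.9]
grip_width: 0.0115
gripper_force: 88.8
time_s: 31.45
position: [0.5258, 0.0852, 0.0367]
tool_rot: [[-0.077, 0.997, 0.0], [0.997, 0.077, -0.0], [-0.0, 0.0, -1.0]]
ft_force: [-0.1, 0.1, -2.6]
grip_width: 0.011
gripper_force: 88.8
tray [ 0.5536 -0.056   0.0873  0.0842] -0.00017533378065914422 -0.06523153697076389
[([40, 4, 2, 3, 4], [310.5, 180.0]), ([33, 16, 10, 9, 39], [307.3, 195.5])]
..................................................
..................................................
....#.............................................
..................................................
..............................##..................
..............................##..................
..............................#...................
..................................................
........................##........................
........................#.........................
........................#........................
[... 780 characters left out ...]
.....................................
..................................................
..................................................
..................................................
..................................................
..................................................
..................................................
..................................................
..................................................
..................................................
..................................................
..................................................
..................................................
..................................................
```

```bash
P="python3 -m pendant"
$P '[[0.1,0.015,0,0,0,0,0],[0.1,0.035,0,0,0,0,0],[0.1,0.058,0,0,0,0,0],[0.1,0.058,0.02,0,0,0,0],[0.1,0.058,0.034,0,0,0,0]]'>/dev/null
$P '[[0.1,0,0,0,0,0,0],[0.1,0,0,0,0,0,0],[0.1,0,0,0,0,0,0]]'
python3 way.py $(python3 bore.py 17,32)
python3 chk.py
```

```text
time_s: 32.85
position: [0.5546, 0.1462, 0.0367]
tool_rot: [[-0.077, 0.997, -0.001], [0.997, 0.077, -0.0], [0.0, -0.001, -1.0]]
ft_force: [-1.2, 0.0, -1.9]
grip_width: 0.0113
gripper_force: 88.8
[0.5549, 0.1484, 0.0368, 4.44] -> 0.0021,0.0005,-0.0001,-0.0006,-0.0000,-0.0004 | rows 0.0 0.0
tray [ 0.5535 -0.056   0.0875  0.1081] -0.0002858904173165486 -0.06518324283486975
[([40, 4, 2, 3, 4], [310.5, 180.0]), ([33, 16, 10, 9, 40], [307.4, 195.5])]
..................................................
..................................................
..................................................
..................................................
..............................##..................
..............................##..................
..............................#...................
........#.........................................
.....#....#..............#........................
...........#............#.........................
........................#.........................
..................................................
.......................................
[... 688 characters left out ...]
.....................................
..................................................
..................................................
..................................................
..................................................
..................................................
..................................................
..................................................
..................................................
..................................................
..................................................
..................................................
..................................................
..................................................
```

```bash
P="python3 -m pendant"
$P '[[0.1,-0.006,0.0003,0,0,0,0],[0.1,-0.011,0.0003,0,0,0,0],[0.1,-0.015,0.0003,0,0,0,0],[0.1,-0.02,0.0003,0,0,0,0],[0.1,-0.024,0.0003,0,0,0,0]]'
$P '[[0.1,-0.005,0.0003,0,0,0,0],[0.1,-0.01,0.0003,0,0,0,0],[0.1,-0.015,0.0003,0,0,0,0],[0.1,-0.018,0.0003,0,0,0,0]]'
$P '[[0.1,-0.003,0,0,0,0,0],[0.1,-0.006,0,0,0,0,0],[0.1,-0.01,0,0,0,0,0],[0.1,-0.015,0,0,0,0,0],[0.1,-0.018,0,0,0,0,0]]'
$P '[[0.1,0.015,0,0,0,0,0],[0.1,0.035,0,0,0,0,0],[0.1,0.058,0,0,0,0,0],[0.1,0.058,0.02,0,0,0,0],[0.1,0.058,0.034,0,0,0,0]]'>/dev/null
$P '[[0.1,0,0,0,0,0,0],[0.1,0,0,0,0,0,0],[0.1,0,0,0,0,0,0]]'
python3 way.py $(python3 bore.py 51,32)
python3 chk.py
```

```text
time_s: 33.62
position: [0.5572, 0.1223, 0.0367]
tool_rot: [[-0.077, 0.997, -0.0], [0.997, 0.077, 0.001], [0.001, -0.0, -1.0]]
ft_force: [-0.3, 5.0, -0.7]
grip_width: 0.0111
gripper_force: 88.8
time_s: 34.12
position: [0.559, 0.1039, 0.0367]
tool_rot: [[-0.077, 0.997, -0.0], [0.997, 0.077, 0.0], [0.0, -0.0, -1.0]]
ft_force: [-0.2, 4.7, -1.2]
grip_width: 0.0112
gripper_force: 88.8
time_s: 34.75
position: [0.5605, 0.0859, 0.0367]
tool_rot: [[-0.077, 0.997, 0.0], [0.997, 0.077, -0.0], [-0.0, 0.0, -1.0]]
ft_force: [-0.3, 1.0, -1.9]
grip_width: 0.0112
gripper_force: 88.8
time_s: 35.75
position: [0.5892, 0.1471, 0.0367]
tool_rot: [[-0.077, 0.997, -0.001], [0.997, 0.077, -0.0], [0.0, -0.001, -1.0]]
ft_force: [-1.0, -0.3, -2.5]
grip_width: 0.0112
gripper_force: 88.8
[0.5888, 0.151, 0.0368, 4.44] -> 0.0039,-0.0001,-0.0001,-0.0005,-0.0000,-0.0002 | rows 0.1 0.0
tray [ 0.5553 -0.0579  0.0956  0.082 ] 0.0014418965070401 -0.0671648861084348
[([40, 4, 2, 3, 4], [310.5, 180.0]), ([45, 9, 7, 7, 22], [318.3, 186.8]), ([33, 16, 10, 9, 40], [307.4, 195.5])]
.............................................
[... 1294 characters left out ...]
.....................................
..................................................
..................................................
..................................................
..................................................
..................................................
..................................................
..................................................
..................................................
..................................................
..................................................
..................................................
..................................................
..................................................
```

```bash
P="python3 -m pendant"
$P '[[0.1,-0.006,0,0,0,0,0],[0.1,-0.011,0,0,0,0,0],[0.1,-0.015,0,0,0,0,0],[0.1,-0.02,0,0,0,0,0],[0.1,-0.022,0,0,0,0,0]]'
$P '[[0.1,-0.005,0,0,0,0,0],[0.1,-0.01,0,0,0,0,0],[0.1,-0.015,0,0,0,0,0],[0.1,-0.018,0,0,0,0,0]]'
$P '[[0.1,-0.003,0,0,0,0,0],[0.1,-0.006,0,0,0,0,0],[0.1,-0.01,0,0,0,0,0],[0.1,-0.015,0,0,0,0,0],[0.1,-0.018,0,0,0,0,0]]'
$P '[[0.1,0.015,0,0,0,0,0],[0.1,0.035,0,0,0,0,0],[0.1,0.064,0,0,0,0,0],[0.1,0.075,0,0,0,0,0],[0.1,0.075,0,-0.06,0,0,0]]'>/dev/null
$P '[[0.1,0,0,-0.04,0,0,0],[0.1,0,0,-0.04,0,0,0],[0.1,0,0,-0.04,0,0,0]]'
python3 chk.py
python3 - <<'E'
from h import *
a=shot('scene')['image'][160:230,265:345];b=shot('top')['image'][140:220,200:340]
cv2.imwrite('pics/c9.png',np.hstack([cv2.resize(a,(320,280),interpolation=cv2.INTER_CUBIC),cv2.resize(b,(480,274),interpolation=cv2.INTER_CUBIC,dst=None) if 0 else cv2.copyMakeBorder(cv2.resize(b,(480,274),interpolation=cv2.INTER_CUBIC),0,6,0,0,0)]))
E
```

```text
time_s: 36.52
position: [0.5915, 0.1249, 0.0367]
tool_rot: [[-0.077, 0.997, -0.0], [0.997, 0.077, 0.001], [0.001, -0.0, -1.0]]
ft_force: [-1.0, 4.9, -1.3]
grip_width: 0.0114
gripper_force: 88.8
time_s: 37.02
position: [0.5929, 0.1065, 0.0367]
tool_rot: [[-0.077, 0.997, -0.0], [0.997, 0.077, -0.0], [-0.0, -0.0, -1.0]]
ft_force: [-0.2, 3.3, -1.4]
grip_width: 0.0113
gripper_force: 88.8
time_s: 37.65
position: [0.5944, 0.0885, 0.0367]
tool_rot: [[-0.077, 0.997, 0.0], [0.997, 0.077, -0.0], [-0.0, 0.0, -1.0]]
ft_force: [0.2, -0.0, -1.0]
grip_width: 0.0111
gripper_force: 88.7
time_s: 38.65
position: [0.5879, 0.1639, 0.1358]
tool_rot: [[-0.077, 0.997, -0.002], [0.997, 0.077, -0.0], [-0.0, -0.002, -1.0]]
ft_force: [-0.9, 0.6, -1.1]
grip_width: 0.0114
gripper_force: 88.9
tray [ 0.5517 -0.0571  0.0368  0.2194] -0.002140458057657405 -0.06610892640036126
[([43, 5, 9, 11, 40], [316.6, 185.2]), ([33, 16, 10, 10, 41], [307.3, 195.7])]
..................................................
..................................................
..................................................
..............
[... 1172 characters left out ...]
.....................................
..................................................
..................................................
..................................................
..................................................
..................................................
..................................................
..................................................
..................................................
..................................................
..................................................
..................................................
..................................................
..................................................
```

View pics/c9.png

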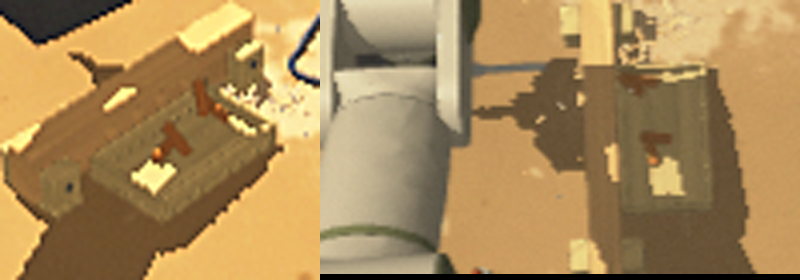

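```bash
python3 - <<'E'
from fitall import *
s=env.observe();p=np.array(s['position']);R=np.array(s['tool_rot']);print(p)
for cm in ims:
    im=ims[cm];I=im['image'].astype(float)
    rat=I[...,2]/(I[...,0]+1)
    print(cm)
    for L in np.arange(80,122,3):
        q=proj(im,p-R[:,0]*L/1e3-R[:,2]*.0012)
        # sample
        v=min(cv2.getRectSubPix(rat.astype(np.float32),(1,1),(float(q[0]),float(q[1]+dv)))[0,0] for dv in(-.7,0,.7))
        print(int(L),np.round(q,1),round(float(v),2),end=' | ')
    print()
E
python3 way.py .4787,.2552,.13,5.8 .4787,.2552,.034,5.8
```

```text
[0.58841212 0.16367485 0.1361148 ]
scene
80 [294.1 150.1] 1.03 | 83 [294.6 150.4] 1.13 | 86 [295.2 150.7] 0.97 | 89 [295.7 151. ] 0.92 | 92 [296.2 151.4] 1.05 | 95 [296.8 151.7] 1.0 | 98 [297.3 152. ] 0.92 | 101 [297.9 152.3] 1.09 | 104 [298.4 152.6] 1.26 | 107 [299.  152.9] 1.49 | 110 [299.6 153.2] 2.0 | 113 [300.1 153.5] 2.28 | 116 [300.7 153.8] 2.29 | 119 [301.2 154.1] 2.29 | 
top
80 [258.6 159.8] 1.1 | 83 [259.5 159.8] 1.11 | 86 [260.4 159.7] 1.1 | 89 [261.3 159.7] 1.1 | 92 [262.2 159.6] 1.13 | 95 [263.  159.6] 1.13 | 98 [263.9 159.5] 1.13 | 101 [264.8 159.5] 1.36 | 104 [265.7 159.5] 1.61 | 107 [266.6 159.4] 1.81 | 110 [267.4 159.4] 1.87 | 113 [268.3 159.3] 1.85 | 116 [269.2 159.3] 1.78 | 119 [270.1 159.3] 1.81 | 
[0.4787, 0.2552, 0.13, 5.8] -> 0.0997,-0.1023,0.0062,-0.0011,0.0000,-0.0243 | rows 2.3 0.1
[0.4787, 0.2552, 0.034, 5.8] -> 0.0000,0.0000,0.0960,0.0000,0.0000,0.0000 | rows 1.5 0.0
```

```bash
P="python3 -m pendant"
$P '[[0.1,0.1,-0.102,0.006,0,0,-0.022],[0.1,0.1,-0.102,0.006,0,0,-0.022],[0.1,0.1,-0.102,0.006,0,0,-0.022],[0.1,0.1,-0.102,0.006,0,0,-0.022],[0.1,0.1,-0.102,0.006,0,0,-0.022]]'>/dev/null
$P '[[0.1,0,0,0,0,0,0],[0.1,0,0,0.03,0,0,0],[0.1,0,0,0.055,0,0,0],[0.1,0,0,0.055,0,0,0]]'
python3 way.py .4785,.2550,.0325,5.7
```

```text
time_s: 40.12
position: [0.479, 0.2548, 0.0744]
tool_rot: [[-0.098, 0.995, -0.003], [0.995, 0.098, -0.001], [-0.001, -0.003, -1.0]]
ft_force: [0.3, -0.2, -1.1]
grip_width: 0.0111
gripper_force: 88.9
[0.4785, 0.255, 0.0325, 5.7] -> 0.0003,-0.0003,0.0419,-0.0034,0.0007,-0.0016 | rows 0.7 0.0
```

```bash
P="python3 -m pendant"
$P '[[0.1,0,0,0.02,0,0,0],[0.1,0,0,0.034,0,0,0],[0.1,0,0,0.041,0,0,0],[0.1,0,0,0.041,0,0,0]]'
$P '[[0.35,0,0,0,0,0,0],[0.35,0,0,0,0,0,0],[0.35,0,0,0,0,0,0],[0.35,0,0,0,0,0,0]]'
$P '[[0.35,0,0,-0.05,0,0,0],[0.35,0,0,-0.11,0,0,0],[0.35,0,0,-0.16,0,0,0],[0.35,0,0,-0.2,0,0,0],[0.35,0,0,-0.2,0,0,0]]'
python3 - <<'E'
from h import *
s=env.observe();print(s['position'],s['q'])
E
```

```text
time_s: 40.62
position: [0.4786, 0.2553, 0.0345]
tool_rot: [[-0.099, 0.995, -0.002], [0.995, 0.099, -0.001], [-0.0, -0.002, -1.0]]
ft_force: [-4.5, -1.3, -3.5]
grip_width: 0.0113
gripper_force: 88.7
time_s: 41.12
position: [0.4794, 0.2556, 0.0349]
tool_rot: [[-0.099, 0.995, 0.001], [0.995, 0.099, 0.0], [0.0, 0.001, -1.0]]
ft_force: [-0.6, -0.7, -0.4]
grip_width: 0.0296
gripper_force: 0.0
time_s: 41.75
position: [0.48, 0.2559, 0.2378]
tool_rot: [[-0.099, 0.995, 0.006], [0.995, 0.099, 0.002], [0.001, 0.006, -1.0]]
ft_force: [-0.0, -0.7, -0.7]
grip_width: 0.0299
gripper_force: 0.0
[0.48002657 0.2558567  0.23775595] [ 1.55837544e+01  2.14977809e+01  7.66338277e+01 -1.55750587e-03
  8.14912813e+01  9.90805791e+00]
```

```bash
cat > way2.py <<'E'
# way2.py x,y,z,az,el[,roll] ... tool z at azimuth az, elevation el; roll 0: tool x downwards, tool y horizontal; roll about tool z (deg)
import sys,numpy as np
from scipy.spatial.transform import Rotation as Ro
from rig import env
np.set_printoptions(precision=1,suppress=True)
s=env.observe();p=np.array(s['position']);R=np.array(s['tool_rot'])
print('q',np.array(s['q']),'pos',np.round(p,4),'zdir',np.round(R[:,2],3),'F',np.array(s['ft_force']),'t',s['time_s'])
def ori(az,el,roll=0):
    az,el=np.radians([az,el]);z=np.array([np.cos(az)*np.cos(el),np.sin(az)*np.cos(el),np.sin(el)])
    y=np.array([-np.sin(az),np.cos(az),0]);x=np.cross(y,z)
    return np.c_[x,y,z]@Ro.from_euler('z',roll,degrees=True).as_matrix()
for w in sys.argv[1:]:
    w=[float(v) for v in w.split(',')];R2=ori(*w[3:]);p2=np.array(w[:3])
    d=R.T@(p2-p);r=Ro.from_matrix(R.T@R2).as_rotvec()
    print(w,'->',','.join('%.4f'%v for v in [*d,*r]),'| rows %.1f %.1f'%(np.linalg.norm(d)/.0625,np.degrees(np.linalg.norm(r))/10.7))
    p,R=p2,R2
E
P="python3 -m pendant"
$P '[[0.35,0,0,-0.06,0,0,0],[0.35,0,0,-0.11,0,0,0],[0.35,-0.1,0,-0.11,0,0,0],[0.35,-0.15,0,-0.11,0,0,0],[0.35,-0.2,0,-0.11,0,0,0]]' >/dev/null
$P '[[0.35,-0.06,0,0,0,0,0],[0.35,-0.12,0,0,0,0,0],[0.35,-0.18,-0.03,0,0,0,0],[0.35,-0.22,-0.05,0,0,0,0],[0.35,-0.22,-0.05,0,0,0,0]]' >/dev/null
python3 way2.py .42,-.16,.35,-84,-80 .42,-.16,.35,-84,-60 .42,-.16,.35,-84,0
```

```text
q [-32.3  13.1  71.5  -0.   95.6 -37.7] pos [ 0.5 -0.2  0.3] zdir [-0.  0. -1.] F [ 0.4 -0.  -0.3] t 43.0
[0.42, -0.16, 0.35, -84.0, -80.0] -> 0.0020,-0.0487,-0.0066,-0.0031,-0.1758,-0.0102 | rows 0.8 0.9
[0.42, -0.16, 0.35, -84.0, -60.0] -> 0.0000,0.0000,0.0000,0.0000,-0.3491,0.0000 | rows 0.0 1.9
[0.42, -0.16, 0.35, -84.0, 0.0] -> 0.0000,0.0000,0.0000,0.0000,-1.0472,-0.0000 | rows 0.0 5.6
```

Run:
```python
from fitall import *
run('punch',tuple(proj(T,[.478,.2587,.034])),.034,-1.46,.034)
run('punch_rest',(214,198),.02,-1.465)
run('catch_tray',tuple(proj(T,[.555,-.058,.013])),.013,.078)
print([(r['centre'],r['conf']) for r in env.tip_of('top','punch_tip')])
a=ims['scene']['image'][135:225,225:345];cv2.imwrite('pics/c10.png',cv2.resize(a,(800,600),interpolation=cv2.INTER_CUBIC))
```

```text
punch none
punch_rest 2 [ 0.477   0.2621 -1.4737  0.4553]
punch_rest 1 [ 0.4753  0.2609 -1.5084  0.3993]
punch_rest 1 [ 0.4759  0.2631 -1.422   0.5   ]
catch_tray 2 [ 0.5544 -0.0553  0.106   0.3806]
catch_tray 1 [ 0.5535 -0.0563  0.093   0.0914]
catch_tray 1 [ 0.5595 -0.0533  0.1481  0.6608]
[([241.0, 193.4], 0.55)]
```

View pics/c10.png

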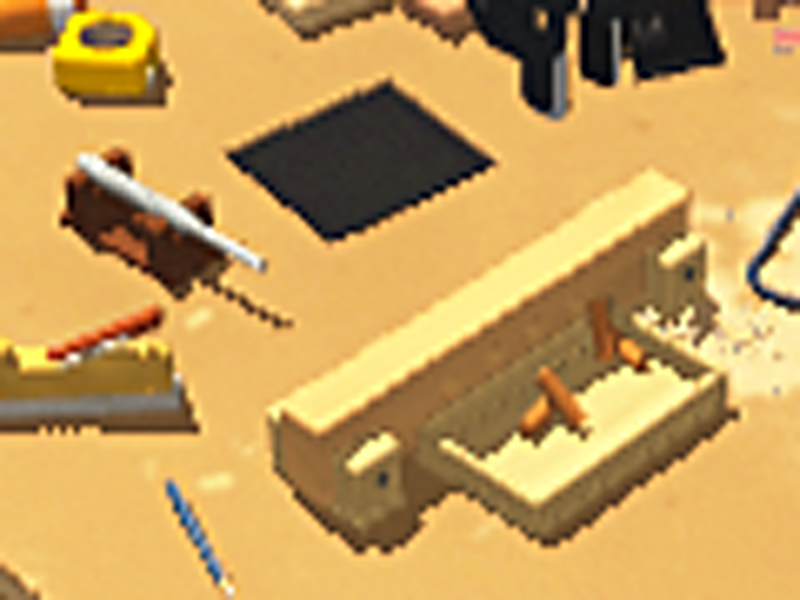

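Run:
```python
from fitall import *
from bore import c,u,n
for cm in ims:
    im=ims[cm]
    C=[proj(im,[*(c+(x*u+y*n)),z]) for x,y,z in((.051,-.016,.038),(.02,-.0185,.026),(.07,-.0185,.026),(.07,-.06,.026))]
    print(cm,np.round(C,1).tolist())
    r0,c0=(176,300) if cm=='scene' else (150,284)
    sub=im['image'][r0:r0+26,c0:c0+28].astype(int);d=sub[...,2]*100//(sub[...,1]+1)
    print(r0,c0);print('\n'.join(' '.join('%3d'%q for q in r) for r in d))
```

```text
scene [[310.5, 179.9], [305.5, 186.2], [314.4, 180.3], [322.1, 184.9]]
176 300
106 105 105 105 105 105 104 100 120 140 146 143 140 136 141 141 141 137 139 141 137 139 122 124 122 125 122 123
106 104 105 106 104 102 105 134 148 146 143 137 137 137 142 141 138 138 139 138 140 138 124 122 125 124 122 123
105 105 104 102  99 119 147 145 140 137 138 137 137 140 138 135 137 136 138 140 140 138 122 123 125 124 124 125
106 104 101 120 141 145 142 140 137 137 140 138 136 135 138 143 135 137 138 139 140 132 121 125 125 123 124 125
102  99 117 149 142 141 135 139 138 139 139 140 137 157 171 171 122 133 141 132 127 126 123 124 123 123 127 123
121 140 147 141 139 138 137 140 137 140 138 137 136 154 186 182 135 121 126 126 134 129 111 126 126 127 126 126
146 147 142 139 141 141 139 141 138 138 141 138 129 138 183 184 136 120 120 124 115 113 108 100 126 129 128 106
141 140 135 138 138 140 138 138 139 143 134 124 125 139 182 173 164 117 122 122 122  99 117 130 142 119 151  99
138 137 137 140 138 140 137 142 140 132 123 121 123 123 179 175 177 156 123 121 124 124 125  99 110 112  99  99
140 139 141 1
[... 4179 characters left out ...]
 104 107 107 108 105 105 108
118 125 125 117 119 118 115 116 116 116 114 115 117 112 106 104 104 104 104 105 104 104 106 104 106 105 106 107
118 123 126 117 114 116 116 117 116 117 116 116 118 108 105 104 104 104 104 104 103 106 106 105 105 105 107 107
118 124 126 118 118 117 117 116 118 116 116 115 115 105 104 104 104 104 104 104 107 107 104 108 104 106 113 112
117 116 128 117 118 113 116 116 116 117 115 115 110 105 104 104 104 104 104 104 108 105 105 106 105 111 116 114
117 117 127 118 116 118 118 116 115 116 114 110 108 104 104 104 104 104 103 108 108 105 104 105 108 116 113 111
117 117 127 117 117 115 114 116 116 114 115 106 104 104 104 104 104 104 106 107 105 104 105 106 114 115 112 111
```

```bash
python3 - <<'E'
from h import *
from bore import c,u,n
im=shot('top')
for px in((287,163),(292.5,163.3),(297.5,163.6)):
    for z in(.03,.015):
        p=onz(im,*px,z);r=p[:2]-c;print(px,z,np.round([*p[:2],r@u,r@n],4))
p=c+.058*u-.036*n;print(p)
E
python3 way.py 0.6093,-0.0224,.12,5.7 0.6093,-0.0224,.057,5.7
```

```text
(287, 163) 0.03 [ 0.6125 -0.0066  0.0624 -0.0205]
(287, 163) 0.015 [ 0.6162 -0.0057  0.0661 -0.0199]
(292.5, 163.3) 0.03 [ 0.6119 -0.0266  0.0603 -0.0404]
(292.5, 163.3) 0.015 [ 0.6156 -0.0258  0.064  -0.0399]
(297.5, 163.6) 0.03 [ 0.6113 -0.0447  0.0583 -0.0584]
(297.5, 163.6) 0.015 [ 0.615  -0.0441  0.062  -0.0581]
[ 0.60931311 -0.02240144]
[0.6093, -0.0224, 0.12, 5.7] -> 0.1177,0.1520,0.2247,0.0000,0.0000,0.0000 | rows 4.7 0.0
[0.6093, -0.0224, 0.057, 5.7] -> 0.0000,0.0000,0.0630,0.0000,0.0000,0.0000 | rows 1.0 0.0
```

```bash
P="python3 -m pendant"
$P '[[0,0.118,0.153,0,0,0,0],[0,0.118,0.153,0,0,0,0],[0,0.118,0.153,0.05,0,0,0],[0,0.118,0.153,0.12,0,0,0],[0,0.118,0.153,0.16,0,0,0]]' 30 >/dev/null
$P '[[0,0,0,0.05,0,0,0],[0,0,0,0.065,0,0,0],[0,0,0,0.065,0,0,0],[0,0,0,0.065,0,0,0]]'
python3 way.py 0.610,-0.022,.062,5.7
```

```text
time_s: 44.72
position: [0.6113, -0.0226, 0.1221]
tool_rot: [[-0.099, 0.995, 0.004], [0.995, 0.099, -0.001], [-0.001, 0.004, -1.0]]
ft_force: [0.5, 0.7, 0.0]
grip_width: 0.0
gripper_force: 0.0
[0.61, -0.022, 0.062, 5.7] -> 0.0008,-0.0015,0.0601,0.0039,0.0013,-0.0006 | rows 1.0 0.0
```

```bash
P="python3 -m pendant"
$P '[[0,0,-0.001,0.03,0,0,0],[0,0,-0.001,0.055,0,0,0],[0,0,-0.001,0.063,0,0,0],[0,0,-0.001,0.063,0,0,0]]'
for i in 1; do $P '[[0,0,0,0.003,0,0,0],[0,0,0,0.003,0,0,0]]'; done
$P '[[0,0,0,0.003,0,0,0],[0,0,0,0.003,0,0,0]]'
$P '[[0,0,0,0.002,0,0,0],[0,0,0,0.002,0,0,0]]'
```

```text
time_s: 45.22
position: [0.6098, -0.0226, 0.0578]
tool_rot: [[-0.099, 0.995, 0.002], [0.995, 0.099, -0.0], [-0.001, 0.002, -1.0]]
ft_force: [0.3, 0.3, 1.6]
grip_width: 0.0003
gripper_force: 0.0
time_s: 45.48
position: [0.6101, -0.0227, 0.0549]
tool_rot: [[-0.099, 0.995, 0.003], [0.995, 0.099, -0.001], [-0.001, 0.003, -1.0]]
ft_force: [0.6, -1.3, 3.6]
grip_width: 0.0001
gripper_force: 1.5
time_s: 45.72
position: [0.6112, -0.0232, 0.0529]
tool_rot: [[-0.099, 0.995, 0.006], [0.995, 0.099, -0.002], [-0.002, 0.006, -1.0]]
ft_force: [2.8, -2.2, 9.3]
grip_width: -0.0
gripper_force: 4.2
time_s: 45.98
position: [0.6121, -0.0233, 0.0519]
tool_rot: [[-0.099, 0.995, 0.009], [0.995, 0.099, -0.002], [-0.003, 0.009, -1.0]]
ft_force: [3.5, -2.2, 14.7]
grip_width: -0.0002
gripper_force: 6.2
```

```bash
P="python3 -m pendant"
$P '[[0,0,0,-0.004,0,0,0],[0,-0.005,0,-0.004,0,0,0],[0,-0.01,0,-0.004,0,0,0],[0,-0.015,0,-0.003,0,0,0],[0,-0.018,0,-0.002,0,0,0]]'
$P '[[0,0,0,-0.05,0,0,0],[0,0,0,-0.1,0,0,0],[0,0.06,0,-0.1,0,0,0],[0,0.12,0,-0.1,0,0,0],[0,0.15,0,-0.1,0,0,0]]' >/dev/null
python3 - <<'E'
from fitall import *
from bore import c,u,n
for cm in ims:
    im=ims[cm]
    r0,c0=(176,300) if cm=='scene' else (156,284)
    sub=im['image'][r0:r0+26,c0:c0+28].astype(int);d=sub[...,2]*100//(sub[...,1]+1)
    print(r0,c0);print('\n'.join(''.join('#' if q>(155 if cm=='scene' else 132) else '.' for q in r) for r in d))
run('catch_tray',tuple(proj(T,[.555,-.058,.013])),.013,.078)
E
```

```text
time_s: 46.6
position: [0.6109, -0.0407, 0.0504]
tool_rot: [[-0.099, 0.995, -0.001], [0.995, 0.099, 0.0], [0.0, -0.001, -1.0]]
ft_force: [-0.1, 0.2, -0.4]
grip_width: -0.0002
gripper_force: 0.0
176 300
............................
............................
............................
............................
..............##............
.............###............
..............##............
..............###...........
..............###...........
..............#####.........
...............#####........
...............######.......
...............#######......
....................##......
.....................#......
......##....................
......###...................
.......###..................
.......####.................
......######................
.....#######................
....####..###...............
...####....#................
...###......................
............................
............................
156 284
............................
............................
............................
............................
............................
....##......................
....##########..............
....###########.............
.....#########..............
......#####..#..............
.......####.................
.........##.................
............................
............................
............................
............................
............................
............................
............................
............................
............................
............................
............................
..........########..........
.........##########.........
..........########..........
catch_tray 2 [ 0.5544 -0.0548  0.0677  0.1976]
catch_tray 1 [ 0.5499 -0.0582  0.0622  0.2023]
catch_tray 1 [ 0.554  -0.0535  0.0946  0.1859]
```

```bash
P="python3 -m pendant"
$P '[[0,-0.06,0,0,0,0,0],[0,-0.12,0,0,0,0,0],[0,-0.136,0,0.04,0,0,0],[0,-0.136,0,0.088,0,0,0],[0,-0.136,0,0.088,0,0,0]]'>/dev/null
python3 way.py 0.610,-0.026,.0555,5.7
```

```text
[0.61, -0.026, 0.0555, 5.7] -> 0.0015,0.0023,0.0044,-0.0067,-0.0022,-0.0027 | rows 0.1 0.0
```

```bash
P="python3 -m pendant"
$P '[[0,0,0.001,0.004,0,0,0],[0,0,0.001,0.006,0,0,0],[0,0,0.001,0.007,0,0,0],[0,0,0.001,0.007,0,0,0]]'
$P '[[0,0,0,0.002,0,0,0],[0,0,0,0.002,0,0,0]]'
$P '[[0,-0.003,0,0.0005,0,0,0],[0,-0.006,0,0.001,0,0,0],[0,-0.009,0,0.002,0,0,0],[0,-0.012,0,0.003,0,0,0]]'
$P '[[0,-0.003,0,0.001,0,0,0],[0,-0.006,0,0.002,0,0,0],[0,-0.009,0,0.003,0,0,0],[0,-0.012,0,0.004,0,0,0]]'
```

```text
time_s: 48.55
position: [0.6108, -0.0262, 0.0563]
tool_rot: [[-0.099, 0.995, 0.001], [0.995, 0.099, -0.0], [-0.0, 0.001, -1.0]]
ft_force: [0.5, 0.7, 0.3]
grip_width: 0.0001
gripper_force: 0.0
time_s: 48.8
position: [0.6106, -0.0263, 0.0536]
tool_rot: [[-0.099, 0.995, -0.0], [0.995, 0.099, 0.0], [0.0, -0.0, -1.0]]
ft_force: [-0.0, 0.3, 0.2]
grip_width: -0.0002
gripper_force: 0.0
time_s: 49.3
position: [0.6119, -0.0385, 0.0506]
tool_rot: [[-0.099, 0.995, -0.0], [0.995, 0.099, -0.0], [-0.0, -0.0, -1.0]]
ft_force: [-0.2, 1.1, 0.5]
grip_width: -0.0003
gripper_force: 0.0
time_s: 49.8
position: [0.613, -0.0504, 0.0467]
tool_rot: [[-0.099, 0.995, -0.0], [0.995, 0.099, 0.0], [0.0, -0.0, -1.0]]
ft_force: [0.9, -1.8, -0.0]
grip_width: -0.0001
gripper_force: 0.0
```

```bash
P="python3 -m pendant"
$P '[[0,0,0,-0.05,0,0,0],[0,0,0,-0.1,0,0,0],[0,0.06,0,-0.1,0,0,0],[0,0.12,0,-0.1,0,0,0],[0,0.18,0,-0.1,0,0,0]]' >/dev/null
$P '[[0,0.06,0,0,0,0,0],[0,0.06,0,0,0,0,0]]' >/dev/null
python3 - <<'E'
from fitall import *
from bore import c,u,n
for cm in ims:
    im=ims[cm]
    r0,c0=(176,300) if cm=='scene' else (156,284)
    sub=im['image'][r0:r0+26,c0:c0+28].astype(int);d=sub[...,2]*100//(sub[...,1]+1)
    print(r0,c0);print('\n'.join(''.join('#' if q>(155 if cm=='scene' else 132) else '.' for q in r) for r in d))
    print(env.observe()['position'])
def tri(a,b):
    o1,d1=ray(ims['scene'],*a);o2,d2=ray(ims['top'],*b)
    s=np.linalg.lstsq(np.c_[d1,-d2],o2-o1,rcond=None)[0];p=(o1+s[0]*d1+o2+s[1]*d2)/2
    r=p[:2]-c;print(np.round([r@u*1e3,r@n*1e3,p[2]*1e3,np.linalg.norm(o1+s[0]*d1-o2-s[1]*d2)*1e3],1))
tri((314.6,180.7),(288.3,162.2));tri((316.5,187),(297.5,163))
for cm in ims:
    print(cm,[np.round(proj(ims[cm],[*(c+.06*u+Y*n),z]),1).tolist() for Y,z in((-.02,.032),(-.03,.024),(-.03,.012),(-.05,.012))])
E
```

```text
176 300
............................
............................
............................
............................
..............##............
.............###............
..............##............
..............###...........
..............####..........
..............#####.........
...............#####........
...............######.......
...............#######......
....................##......
.....................#......
......##....................
......###...................
.......###..................
.......####.................
......######................
.....#######................
....####..###...............
...####....#................
...###......................
....#.......................
............................
[0.5891657  0.18887938 0.14660556]
156 284
............................
............................
............................
............................
............................
....#.......................
....##########..............
...############.............
....##########..............
......#####.................
.......####.................
........###.................
............................
............................
............................
............................
............................
............................
............................
............................
............................
............................
............................
..........#########.........
.........#########..........
..........########..........
[0.5891657  0.18887938 0.14660556]
[ 64.7 -25.2  31.    0.5]
[ 55.9 -53.7  22.7  15.6]
scene [[312.9, 180.5], [314.7, 183.1], [314.8, 185.5], [318.5, 187.7]]
top [[286.9, 163.5], [289.7, 163.9], [289.9, 164.7], [295.3, 164.4]]
```

```bash
cat > tri.py <<'E'
from fitall import *
from bore import c,u,n
def tri(a,b):
    o1,d1=ray(ims['scene'],*a);o2,d2=ray(ims['top'],*b)
    s=np.linalg.lstsq(np.c_[d1,-d2],o2-o1,rcond=None)[0];p=(o1+s[0]*d1+o2+s[1]*d2)/2
    r=p[:2]-c;print(np.round([r@u*1e3,r@n*1e3,p[2]*1e3,np.linalg.norm(o1+s[0]*d1-o2-s[1]*d2)*1e3],1))
E
python3 - <<'E'
from tri import *
print('d4 low');tri((315.8,187.5),(293,167))
print('d4 up');[tri((314.6,180.7),b) for b in((288,162.3),(289,162),(291,162.5))]
print('d3');tri((316,184.5),(288,162.8));tri((320.8,189.5),(297.5,163))
# brute-force fit of two dowels by rendering
import itertools
from scipy.optimize import differential_evolution
obs=[]
for cm in ims:
    I=ims[cm]['image'].astype(int);d=I[...,2]*100//(I[...,1]+1)
    r0,c0,h,w,th=(178,310,14,16,155) if cm=='scene' else (159,284,12,18,132)
    obs.append((ims[cm],r0,c0,h,w,(d[r0:r0+h,c0:c0+w]>th).astype(np.float32)))
def dow(P,az,el):
    a=np.array([np.cos(az)*np.cos(el)*1,np.sin(az)*np.cos(el),np.sin(el)])
    e1=np.cross(a,[0,0,1.]);e1/=np.linalg.norm(e1);e2=np.cross(a,e1);t=np.linspace(0,2*np.pi,12,endpoint=False)
    ring=.006*(np.cos(t)[:,None]*e1+np.sin(t)[:,None]*e2)
    q=np.vstack([P+.018*a+ring,P-.018*a+ring]);return np.c_[c+q[:,:1]*u+q[:,1:2]*n,q[:,2]]
S=6
def cost(p):
    Q=[dow(p[0:3]/1e3,p[3],p[4]),dow(np.array([p[5],p[6],12])/1e3,p[7],0.)]
    s=0
    for im,r0,c0,h,w,m in obs:
        o=np.zeros((h*S,w*S),np.uint8)
        for q in Q:
            px=np.array([proj(im,v) for v in q]);cv2.fillConvexPoly(o,cv2.convexHull(((px-[c0,r0]+.5)*S).astype(np.int32)),1)
        r=cv2.resize(o.astype(np.float32),(w,h),interpolation=cv2.INTER_AREA);s+=np.minimum(r,m).sum()/np.maximum(r,m).sum()
    return 2-s
for seed in(0,1):
    R=differential_evolution(cost,[(40,70),(-60,-18),(10,36),(-np.pi,np.pi),(0,1.2),(40,70),(-60,-25),(0,np.pi)],maxiter=60,popsize=10,seed=seed,tol=1e-6)
    print(R.fun,np.round(R.x,2))
E
```

```text
d4 low
[ 51.5 -41.9  13.2   2.6]
d4 up
[ 64.9 -24.3  30.2   0.4]
[ 64.  -27.2  32.8   2.6]
[ 59.  -33.8  39.7   5.2]
d3
[ 70.2 -24.4   7.4   3.8]
[ 66.5 -57.5   3.5   1.6]
0.3653268814086914 [ 60.3  -32.91  20.75   1.15   0.99  65.25 -39.8    1.52]
0.36599206924438477 [ 60.47 -33.17  20.31   1.17   0.95  65.1  -40.95   1.52]
```

```bash
A=$(python3 bore.py 87,-144.5,140 87,-144.5,46 42,-144.5,46 | sed 's/4.44/-85.56/'); python3 way.py $A; echo $A
```

```text
[0.6384, -0.0222, 0.14, -85.56] -> -0.2135,0.0281,0.0067,0.0001,0.0002,1.5910 | rows 3.4 8.5
[0.6384, -0.0222, 0.046, -85.56] -> 0.0000,0.0000,0.0940,0.0000,0.0000,0.0000 | rows 1.5 0.0
[0.5935, -0.0256, 0.046, -85.56] -> -0.0450,-0.0001,0.0000,0.0000,0.0000,0.0000 | rows 0.7 0.0
0.6384,-0.0222,0.1400,-85.56 0.6384,-0.0222,0.0460,-85.56 0.5935,-0.0256,0.0460,-85.56
```

```bash
P="python3 -m pendant"
$P '[[0,-0.213,0.028,0,0,0,0],[0,-0.213,0.028,0,0,0,0],[0,-0.213,0.028,0,0,0,0],[0,-0.213,0.028,0,0,0,0],[0,-0.213,0.028,0,0,0,0]]'>/dev/null
$P '[[0,0,0,0,0,0,0.17],[0,0,0,0,0,0,0.34],[0,0,0,0,0,0,0.51],[0,0,0,0,0,0,0.68],[0,0,0,0,0,0,0.795]]'>/dev/null
$P '[[0,0,0,0,0,0,0.17],[0,0,0,0,0,0,0.34],[0,0,0,0,0,0,0.51],[0,0,0,0,0,0,0.68],[0,0,0,0,0,0,0.795]]'>/dev/null
$P '[[0,0,0,0.03,0,0,0],[0,0,0,0.06,0,0,0],[0,0,0,0.06,0,0,0]]' >/dev/null
python3 way.py 0.6384,-0.0222,0.0460,-85.56
```

```text
[0.6384, -0.0222, 0.046, -85.56] -> 0.0015,0.0025,0.0389,-0.0015,0.0045,0.0025 | rows 0.6 0.0
```

```bash
P="python3 -m pendant"
$P '[[0,0.001,0.002,0.02,0,0,0],[0,0.001,0.002,0.036,0,0,0],[0,0.001,0.002,0.038,0,0,0],[0,0.001,0.002,0.038,0,0,0]]'
$P '[[0,-0.006,0,0,0,0,0],[0,-0.012,0,0,0,0,0],[0,-0.018,0,0,0,0,0],[0,-0.024,0,0,0,0,0],[0,-0.03,0,0,0,0,0]]'
$P '[[0,-0.006,0,0,0,0,0],[0,-0.012,0,0,0,0,0],[0,-0.016,0,0,0,0,0],[0,-0.016,0,-0.05,0,0,0],[0,-0.016,0,-0.11,0,0,0]]'
$P '[[0,-0.03,-0.06,-0.03,0,0,0],[0,-0.05,-0.12,-0.06,0,0,0],[0,-0.05,-0.18,-0.06,0,0,0],[0,-0.05,-0.24,-0.06,0,0,0],[0,-0.05,-0.24,-0.06,0,0,0]]'>/dev/null
python3 - <<'E'
from tri import *
for cm in ims:
    im=ims[cm]
    r0,c0=(176,300) if cm=='scene' else (156,284)
    sub=im['image'][r0:r0+26,c0:c0+28].astype(int);d=sub[...,2]*100//(sub[...,1]+1)
    print(r0,c0);print('\n'.join(''.join('#' if q>(155 if cm=='scene' else 132) else '.' for q in r) for r in d))
run('catch_tray',tuple(proj(T,[.555,-.058,.013])),.013,.078)
E
```

```text
time_s: 53.62
position: [0.6397, -0.0224, 0.0494]
tool_rot: [[0.997, 0.08, 0.001], [0.08, -0.997, -0.0], [0.001, 0.0, -1.0]]
ft_force: [-0.9, -0.2, -1.0]
grip_width: 0.0001
gripper_force: 0.0
time_s: 54.25
position: [0.6095, -0.0251, 0.0493]
tool_rot: [[0.997, 0.08, 0.002], [0.08, -0.997, -0.0], [0.002, 0.001, -1.0]]
ft_force: [1.2, -1.2, 5.0]
grip_width: 0.0002
gripper_force: 1.7
time_s: 54.88
position: [0.5921, -0.0258, 0.1584]
tool_rot: [[0.997, 0.08, -0.005], [0.08, -0.997, 0.001], [-0.005, -0.002, -1.0]]
ft_force: [1.1, 0.4, -0.5]
grip_width: 0.0005
gripper_force: 0.0
176 300
............................
............................
............................
............................
............................
..............##............
..............###...........
..............###...........
..............####..........
...............####.........
...............#####........
...............####.........
...............#####.#......
................##.###......
....................##......
......###...................
......###...................
.......###.........
[... 444 characters left out ...]
........
....###########.............
.....##########.............
......######................
.......#####................
.........###................
............................
............................
............................
............................
............................
............................
............................
............................
............................
............................
...........#................
.........#########..........
..........########..........
..........########..........
catch_tray 2 [ 0.5534 -0.0543  0.0866  0.152 ]
catch_tray 1 [ 0.5526 -0.0572  0.0868  0.175 ]
catch_tray 1 [ 0.5544 -0.0536  0.0841  0.1168]
```

```bash
P="python3 -m pendant"; python3 way.py .46,0.0,.35,6 .46,-.16,.35,6
```

```text
[0.46, 0.0, 0.35, 6.0] -> -0.0809,0.2025,-0.1316,-0.0007,0.0014,-1.5964 | rows 4.1 8.5
[0.46, -0.16, 0.35, 6.0] -> -0.1591,-0.0167,0.0000,0.0000,0.0000,0.0000 | rows 2.6 0.0
```

```bash
P="python3 -m pendant"
$P '[[0.35,-0.08,0.2,-0.13,0,0,0],[0.35,-0.08,0.2,-0.13,0,0,0],[0.35,-0.08,0.2,-0.13,0,0,0],[0.35,-0.08,0.2,-0.13,0,0,0],[0.35,-0.08,0.2,-0.13,0,0,0]]'>/dev/null
$P '[[0.35,0,0,0,0,0,-0.17],[0.35,0,0,0,0,0,-0.34],[0.35,0,0,0,0,0,-0.51],[0.35,0,0,0,0,0,-0.68],[0.35,0,0,0,0,0,-0.8]]'>/dev/null
$P '[[0.35,0,0,0,0,0,-0.17],[0.35,0,0,0,0,0,-0.34],[0.35,0,0,0,0,0,-0.51],[0.35,0,0,0,0,0,-0.68],[0.35,0,0,0,0,0,-0.8]]'>/dev/null
$P '[[0.35,-0.06,0,0,0,0,0],[0.35,-0.12,0,0,0,0,0],[0.35,-0.16,0,0,0,0,0],[0.35,-0.16,0,0,0,0,0]]'>/dev/null
python3 way2.py
$P '[[0.8,0,0,0,0,-0.17,0],[0.8,0,0,0,0,-0.34,0],[0.8,0,0,0,0,-0.51,0],[0.8,0,0,0,0,-0.6,0]]'>/dev/null
python3 way2.py
```

```text
q [-31.8  14.   69.6  -0.   96.5 -37.8] pos [ 0.5 -0.2  0.3] zdir [-0.  0. -1.] F [-0.9 -0.5  0.3] t 58.075
q [-17.   10.7  80.7 -32.5  75.8 -18.8] pos [ 0.5 -0.2  0.3] zdir [ 0.1 -0.6 -0.8] F [-0.5  0.9  0.1] t 58.575
```

```bash
P="python3 -m pendant"
$P '[[0.8,0,0,0,0,0.17,0],[0.8,0,0,0,0,0.34,0],[0.8,0,0,0,0,0.51,0],[0.8,0,0,0,0,0.68,0],[0.8,0,0,0,0,0.85,0]]'>/dev/null
$P '[[0.8,0,0,0,0,0.17,0],[0.8,0,0,0,0,0.34,0],[0.8,0,0,0,0,0.51,0],[0.8,0,0,0,0,0.68,0],[0.8,0,0,0,0,0.85,0]]'>/dev/null
python3 way2.py
$P '[[0.8,0,0,0,0,0.17,0],[0.8,0,0,0,0,0.34,0],[0.8,0,0,0,0,0.45,0],[0.8,0,0,0,0,0.45,0]]'>/dev/null
python3 way2.py .5,-.12,.28,96,0,180 .5,-.12,.28,60,0,180  .5,-.12,.28,30,0,180
```

```text
q [-47.2  30.5  65.1  45.9 132.2 -36.9] pos [ 0.5 -0.2  0.3] zdir [-0.1  0.9 -0.4] F [0.6 0.8 0.3] t 59.825
q [-48.6  37.4  70.2  65.2 140.7 -29.9] pos [ 0.5 -0.2  0.3] zdir [-0.1  1.  -0. ] F [0.1 0.3 0.3] t 60.325
[0.5, -0.12, 0.28, 96.0, 0.0, 180.0] -> -0.0668,0.0256,0.0338,-0.0048,0.0180,-0.0033 | rows 1.3 0.1
[0.5, -0.12, 0.28, 60.0, 0.0, 180.0] -> 0.0000,0.0000,0.0000,-0.6283,-0.0000,0.0000 | rows 0.0 3.4
[0.5, -0.12, 0.28, 30.0, 0.0, 180.0] -> 0.0000,0.0000,0.0000,-0.5236,-0.0000,0.0000 | rows 0.0 2.8
```

```bash
P="python3 -m pendant"
$P '[[0.8,-0.067,0.025,0.034,0,0,0],[0.8,-0.067,0.025,0.034,-0.17,0,0],[0.8,-0.067,0.025,0.034,-0.34,0,0],[0.8,-0.067,0.025,0.034,-0.51,0,0],[0.8,-0.067,0.025,0.034,-0.63,0,0]]'>/dev/null
$P '[[0.8,0,0,0,-0.17,0,0],[0.8,0,0,0,-0.34,0,0],[0.8,0,0,0,-0.51,0,0],[0.8,0,0,0,-0.52,0,0]]'>/dev/null
python3 way2.py
$P '[[0.8,0,0,0,-0.17,0,0],[0.8,0,0,0,-0.34,0,0],[0.8,0,0,0,-0.51,0,0],[0.8,0,0,0,-0.52,0,0]]'>/dev/null
python3 way2.py .5,-.12,.26,-30,0,180
```

```text
q [-57.7  23.9 116.9  91.1  88.4 -52. ] pos [ 0.5 -0.1  0.3] zdir [ 0.9  0.5 -0. ] F [ 0.3 -0.7  0.2] t 61.45
q [-49.4  19.4 131.  125.9  71.8 -67.7] pos [ 0.5 -0.1  0.3] zdir [1. 0. 0.] F [-0.6 -0.4  0.6] t 61.95
[0.5, -0.12, 0.26, -30.0, 0.0, 180.0] -> -0.0218,0.0008,-0.0002,-0.5396,-0.0098,0.0209 | rows 0.3 2.9
```

```bash
P="python3 -m pendant"
$P '[[0.8,0,0,0,-0.17,0,0],[0.8,0,0,0,-0.34,0,0],[0.8,0,0,0,-0.51,0,0],[0.8,0,0,0,-0.54,0,0]]'>/dev/null
python3 way2.py .506,-.27,.25,-30,0,180 .506,-.27,.09,-30,0,180
```

```text
q [-23.4  20.2 130.1 187.9  61.7 -94.8] pos [ 0.5 -0.1  0.3] zdir [ 0.9 -0.5  0. ] F [ 0.6 -0.5  0.2] t 62.45
[0.506, -0.27, 0.25, -30.0, 0.0, 180.0] -> -0.0364,0.1262,0.0784,0.0059,-0.0191,0.0166 | rows 2.4 0.1
[0.506, -0.27, 0.09, -30.0, 0.0, 180.0] -> -0.1600,-0.0000,0.0000,0.0000,0.0000,0.0000 | rows 2.6 0.0
```

```bash
P="python3 -m pendant"
$P '[[1,-0.036,0.126,0.078,0,-0.019,0.016],[1,-0.036,0.126,0.078,0,-0.019,0.016],[1,-0.036,0.126,0.078,0,-0.019,0.016],[1,-0.036,0.126,0.078,0,-0.019,0.016]]'>/dev/null
$P '[[1,-0.05,0,0,0,0,0],[1,-0.1,0,0,0,0,0],[1,-0.13,0,0,0,0,0],[1,-0.13,0,0,0,0,0]]'
python3 - <<'E'
from fitall import *
run('glue',tuple(proj(T,[.619,-.3355,.07])),.07,0)
E
python3 way2.py .506,-.2703,.092,-30,0,180 .621,-.3367,.092,-30,0,180
```

```text
time_s: 63.45
position: [0.5033, -0.2686, 0.1165]
tool_rot: [[0.006, -0.503, 0.864], [-0.005, -0.864, -0.503], [1.0, -0.001, -0.008]]
ft_force: [-0.1, 1.1, 0.3]
grip_width: 0.0852
gripper_force: 0.0
glue 2 [ 0.6209 -0.336   0.2044  0.106 ]
glue 1 [ 0.6208 -0.3375  0.1932  0.1049]
glue 1 [ 0.6182 -0.334   0.1593  0.0795]
q [-47.4  50.7 130.  162.9  90.5 -90.3] pos [ 0.5 -0.3  0.1] zdir [ 0.9 -0.5 -0. ] F [ 0.9 -0.9 -0.1] t 63.65
[0.506, -0.2703, 0.092, -30.0, 0.0, 180.0] -> -0.0281,-0.0004,0.0037,0.0053,0.0031,0.0013 | rows 0.5 0.0
[0.621, -0.3367, 0.092, -30.0, 0.0, 180.0] -> -0.0000,0.0000,0.1328,0.0000,0.0000,0.0000 | rows 2.1 0.0
```

```bash
P="python3 -m pendant"
$P '[[1,-0.02,0,0.004,0,0,0],[1,-0.029,0,0.004,0,0,0],[1,-0.029,0,0.004,0,0,0]]'
$P '[[1,0,0,0.03,0,0,0],[1,0,0,0.06,0,0,0],[1,0,0,0.09,0,0,0],[1,0,0,0.115,0,0,0],[1,0,0,0.13,0,0,0]]'
python3 way2.py .6205,-.3365,.092,-30,0,180
```

```text
time_s: 64.03
position: [0.5056, -0.2709, 0.0895]
tool_rot: [[0.006, -0.505, 0.863], [-0.003, -0.863, -0.505], [1.0, 0.001, -0.006]]
ft_force: [0.3, 0.5, 0.5]
grip_width: 0.0855
gripper_force: 0.0
time_s: 64.65
position: [0.6185, -0.3369, 0.0897]
tool_rot: [[0.005, -0.505, 0.863], [-0.002, -0.863, -0.505], [1.0, 0.001, -0.005]]
ft_force: [-0.0, -0.1, -0.1]
grip_width: 0.0851
gripper_force: 0.0
q [-42.3  52.7 107.6 167.3  70.4 -85.8] pos [ 0.6 -0.3  0.1] zdir [ 0.9 -0.5 -0. ] F [-0.  -0.1 -0.1] t 64.65
[0.6205, -0.3365, 0.092, -30.0, 0.0, 180.0] -> 0.0023,-0.0014,0.0015,0.0062,0.0048,0.0009 | rows 0.0 0.0
```

```bash
P="python3 -m pendant"
$P '[[0.5,0,0,0,0,0,0],[0.5,0,0,0,0,0,0],[0.5,0,0,0,0,0,0],[0.5,0,0,0,0,0,0],[0.5,0,0,0,0,0,0]]' 60
$P '[[0.5,0.02,0,0,0,0,0],[0.5,0.05,0,0,0,0,0],[0.5,0.09,0,0,0,0,0],[0.5,0.13,0,0,0,0,0],[0.5,0.17,0,0,0,0,0]]'
python3 way2.py
```

```text
time_s: 65.28
position: [0.6175, -0.3366, 0.0888]
tool_rot: [[0.005, -0.506, 0.863], [-0.002, -0.863, -0.506], [1.0, 0.001, -0.005]]
ft_force: [-3.9, 2.5, 6.1]
grip_width: 0.056
gripper_force: 65.5
time_s: 65.9
position: [0.6182, -0.337, 0.2577]
tool_rot: [[0.01, -0.506, 0.862], [-0.005, -0.862, -0.506], [1.0, 0.0, -0.011]]
ft_force: [0.3, 0.8, -2.8]
grip_width: 0.0562
gripper_force: 65.3
q [-42.3  31.8 104.9 163.7  47.3 -78.9] pos [ 0.6 -0.3  0.3] zdir [ 0.9 -0.5 -0. ] F [ 0.3  0.8 -2.8] t 65.9
```

```bash
P="python3 -m pendant"
$P '[[0.5,0.02,0,-0.03,0,0,0],[0.5,0.04,0,-0.06,0,0,0],[0.5,0.05,0,-0.09,0,0,0],[0.5,0.05,0,-0.09,0,0,0]]'>/dev/null
$P '[[0.5,0,0,0,0,0,0.16],[0.5,0,0,0,0,0,0.32],[0.5,0,0,0,0,0,0.48],[0.5,0,0,0,0,0,0.64],[0.5,0,0,0,0,0,0.785]]'>/dev/null
$P '[[0.5,0,0,0,0,0,0.16],[0.5,0,0,0,0,0,0.32],[0.5,0,0,0,0,0,0.48],[0.5,0,0,0,0,0,0.64],[0.5,0,0,0,0,0,0.785]]'>/dev/null
$P '[[0.5,0,0,0,0,0,0.16],[0.5,0,0,0,0,0,0.32],[0.5,0,0,0,0,0,0.48],[0.5,0,0,0,0,0,0.64],[0.5,0,0,0,0,0,0.785]]'>/dev/null
$P '[[0.5,0,0,0,0,0,0.16],[0.5,0,0,0,0,0,0.32],[0.5,0,0,0,0,0,0.48],[0.5,0,0,0,0,0,0.64],[0.5,0,0,0,0,0,0.785]]'
python3 way2.py
```

```text
time_s: 68.9
position: [0.5417, -0.2921, 0.3073]
tool_rot: [[-0.007, 0.506, 0.863], [0.008, 0.863, -0.506], [-1.0, 0.003, -0.01]]
ft_force: [0.5, -0.3, -2.3]
grip_width: 0.0563
gripper_force: 65.4
q [-45.3  20.4 115.7 159.6  47.3 104.2] pos [ 0.5 -0.3  0.3] zdir [ 0.9 -0.5 -0. ] F [ 0.5 -0.3 -2.3] t 68.9
```

```bash
P="python3 -m pendant"; H='[[0.5,0,0,0,0,0,0],[0.5,0,0,0,0,0,0],[0.5,0,0,0,0,0,0],[0.5,0,0,0,0,0,0],[0.5,0,0,0,0,0,0]]'
$P '[[0.5,0,0,0,0,0,0],[0.5,0,0,0,0,0,0],[0.5,0,0,0,0,0,0],[0.5,0,0,0,0,0,0],[0.5,0,0,0,0,0,0]]' >/dev/null
$P '[[0.5,0,0,0,0,0,0],[0.5,0,0,0,0,0,0],[0.5,0,0,0,0,0,0],[0.5,0,0,0,0,0,0],[0.5,0,0,0,0,0,0]]' >/dev/null
$P '[[0.5,0,0,0,0,0,0],[0.5,0,0,0,0,0,0],[0.5,0,0,0,0,0,0],[0.5,0,0,0,0,0,0],[0.5,0,0,0,0,0,0]]' >/dev/null
$P '[[0.5,0,0,0,0,0,0],[0.5,0,0,0,0,0,0],[0.5,0,0,0,0,0,0],[0.5,0,0,0,0,0,0],[0.5,0,0,0,0,0,0]]' >/dev/null
$P '[[0.5,0,0,0,0,0,0],[0.5,0,0,0,0,0,0],[0.5,0,0,0,0,0,0],[0.5,0,0,0,0,0,0],[0.5,0,0,0,0,0,0]]' >/dev/null
$P '[[0.5,0,0,0,0,0,0],[0.5,0,0,0,0,0,0],[0.5,0,0,0,0,0,0],[0.5,0,0,0,0,0,0],[0.5,0,0,0,0,0,0]]'
for i in 1; do
$P '[[0.5,0,0,0,0,0,-0.16],[0.5,0,0,0,0,0,-0.32],[0.5,0,0,0,0,0,-0.48],[0.5,0,0,0,0,0,-0.64],[0.5,0,0,0,0,0,-0.785]]'>/dev/null
$P '[[0.5,0,0,0,0,0,-0.16],[0.5,0,0,0,0,0,-0.32],[0.5,0,0,0,0,0,-0.48],[0.5,0,0,0,0,0,-0.64],[0.5,0,0,0,0,0,-0.785]]'>/dev/null
$P '[[0.5,0,0,0,0,0,-0.16],[0.5,0,0,0,0,0,-0.32],[0.5,0,0,0,0,0,-0.48],[0.5,0,0,0,0,0,-0.64],[0.5,0,0,0,0,0,-0.785]]'>/dev/null
$P '[[0.5,0,0,0,0,0,-0.16],[0.5,0,0,0,0,0,-0.32],[0.5,0,0,0,0,0,-0.48],[0.5,0,0,0,0,0,-0.64],[0.5,0,0,0,0,0,-0.785]]'>/dev/null
done
$P '[[0.5,0,0,0,0,0,0],[0.5,0,0,0,0,0,0],[0.5,0,0,0,0,0,0],[0.5,0,0,0,0,0,0],[0.5,0,0,0,0,0,0]]'
```

```text
time_s: 72.65
position: [0.5414, -0.2919, 0.3088]
tool_rot: [[-0.007, 0.506, 0.863], [0.001, 0.863, -0.506], [-1.0, -0.002, -0.007]]
ft_force: [-0.2, -0.2, -2.9]
grip_width: 0.0563
gripper_force: 65.4
time_s: 75.78
position: [0.5414, -0.2919, 0.3088]
tool_rot: [[0.006, -0.506, 0.863], [-0.003, -0.863, -0.506], [1.0, 0.0, -0.007]]
ft_force: [-0.2, 0.2, -3.9]
grip_width: 0.0562
gripper_force: 65.3
```

```bash
P="python3 -m pendant"
$P '[[0.5,0,0,0,0,0,0.16],[0.5,0,0,0,0,0,0.32],[0.5,0,0,0,0,0,0.48],[0.5,0,0,0,0,0,0.64],[0.5,0,0,0,0,0,0.785]]'>/dev/null
$P '[[0.5,0,0,0,0,0,0.16],[0.5,0,0,0,0,0,0.32],[0.5,0,0,0,0,0,0.48],[0.5,0,0,0,0,0,0.64],[0.5,0,0,0,0,0,0.785]]'>/dev/null
$P '[[0.5,0,0,0,0,0,0.16],[0.5,0,0,0,0,0,0.32],[0.5,0,0,0,0,0,0.48],[0.5,0,0,0,0,0,0.64],[0.5,0,0,0,0,0,0.785]]'>/dev/null
$P '[[0.5,0,0,0,0,0,0.16],[0.5,0,0,0,0,0,0.32],[0.5,0,0,0,0,0,0.48],[0.5,0,0,0,0,0,0.64],[0.5,0,0,0,0,0,0.785]]'
$P '[[0.5,0,0,0,0,0,0],[0.5,0,0,0,0,0,0],[0.5,0,0,0,0,0,0],[0.5,0,0,0,0,0,0],[0.5,0,0,0,0,0,0]]' >/dev/null
$P '[[0.5,0,0,0,0,0,0],[0.5,0,0,0,0,0,0],[0.5,0,0,0,0,0,0],[0.5,0,0,0,0,0,0],[0.5,0,0,0,0,0,0]]' >/dev/null
$P '[[0.5,0,0,0,0,0,0],[0.5,0,0,0,0,0,0],[0.5,0,0,0,0,0,0],[0.5,0,0,0,0,0,0],[0.5,0,0,0,0,0,0]]' >/dev/null
$P '[[0.5,0,0,0,0,0,0],[0.5,0,0,0,0,0,0],[0.5,0,0,0,0,0,0],[0.5,0,0,0,0,0,0],[0.5,0,0,0,0,0,0]]' >/dev/null
$P '[[0.5,0,0,0,0,0,0],[0.5,0,0,0,0,0,0],[0.5,0,0,0,0,0,0],[0.5,0,0,0,0,0,0],[0.5,0,0,0,0,0,0]]' >/dev/null
$P '[[0.5,0,0,0,0,0,0],[0.5,0,0,0,0,0,0],[0.5,0,0,0,0,0,0],[0.5,0,0,0,0,0,0],[0.5,0,0,0,0,0,0]]'
$P '[[0.5,0,0,0,0,0,-0.16],[0.5,0,0,0,0,0,-0.32],[0.5,0,0,0,0,0,-0.48],[0.5,0,0,0,0,0,-0.64],[0.5,0,0,0,0,0,-0.785]]'>/dev/null
$P '[[0.5,0,0,0,0,0,-0.16],[0.5,0,0,0,0,0,-0.32],[0.5,0,0,0,0,0,-0.48],[0.5,0,0,0,0,0,-0.64],[0.5,0,0,0,0,0,-0.785]]'>/dev/null
$P '[[0.5,0,0,0,0,0,-0.16],[0.5,0,0,0,0,0,-0.32],[0.5,0,0,0,0,0,-0.48],[0.5,0,0,0,0,0,-0.64],[0.5,0,0,0,0,0,-0.785]]'>/dev/null
$P '[[0.5,0,0,0,0,0,-0.16],[0.5,0,0,0,0,0,-0.32],[0.5,0,0,0,0,0,-0.48],[0.5,0,0,0,0,0,-0.64],[0.5,0,0,0,0,0,-0.785]]'>/dev/null
$P '[[0.5,0,0,0,0,0,0],[0.5,0,0,0,0,0,0],[0.5,0,0,0,0,0,0]]'
python3 way2.py .53,-.03,.30,-10,0,180 .51,.19,.30,17,0,180 .62,.23,.3,20,0,180
```

```text
time_s: 78.28
position: [0.5414, -0.2918, 0.3088]
tool_rot: [[-0.004, 0.506, 0.863], [0.006, 0.863, -0.506], [-1.0, 0.003, -0.007]]
ft_force: [0.7, 0.4, -2.9]
grip_width: 0.0566
gripper_force: 65.4
time_s: 82.02
position: [0.5414, -0.2918, 0.3088]
tool_rot: [[-0.007, 0.506, 0.863], [0.001, 0.863, -0.506], [-1.0, -0.002, -0.007]]
ft_force: [-0.3, -0.3, -3.1]
grip_width: 0.0563
gripper_force: 65.4
time_s: 84.9
position: [0.5414, -0.2918, 0.3088]
tool_rot: [[0.005, -0.506, 0.863], [-0.004, -0.863, -0.506], [1.0, -0.001, -0.007]]
ft_force: [0.4, -0.4, -2.1]
grip_width: 0.0565
gripper_force: 65.3
q [-45.3  20.2 115.7 159.6  47.4 -75.9] pos [ 0.5 -0.3  0.3] zdir [ 0.9 -0.5 -0. ] F [ 0.4 -0.4 -2.1] t 84.9
[0.53, -0.03, 0.3, -10.0, 0.0, 180.0] -> -0.0100,-0.2201,-0.1422,0.3557,0.0063,-0.0020 | rows 4.2 1.9
[0.51, 0.19, 0.3, 17.0, 0.0, 180.0] -> 0.0000,-0.2132,-0.0579,0.4712,0.0000,-0.0000 | rows 3.5 2.5
[0.62, 0.23, 0.3, 20.0, 0.0, 180.0] -> 0.0000,-0.0061,0.1169,0.0524,0.0000,0.0000 | rows 1.9 0.3
```

```bash
P="python3 -m pendant"
$P '[[0.5,-0.05,0,0,0,0,0],[0.5,-0.1,0,0,0,0,0],[0.5,-0.15,0,0,0,0,0],[0.5,-0.2,0,0,0,0,0],[0.5,-0.205,0,0,0,0,0]]'>/dev/null
$P '[[0.5,-0.005,0,0,0,0,0],[0.5,-0.01,0,0,0,0,0],[0.5,-0.0135,0,0,0,0,0],[0.5,-0.0135,0,0,0,0,0]]'
python3 way2.py .5414,-.2918,.089,-30,0,180
```

```text
time_s: 86.02
position: [0.5402, -0.2913, 0.0911]
tool_rot: [[0.005, -0.506, 0.863], [-0.002, -0.863, -0.506], [1.0, 0.001, -0.005]]
ft_force: [-0.2, 0.1, -2.3]
grip_width: 0.0561
gripper_force: 65.3
q [-45.4  53.5 122.3 165.   85.6 -89. ] pos [ 0.5 -0.3  0.1] zdir [ 0.9 -0.5 -0. ] F [-0.2  0.1 -2.3] t 86.025
[0.5414, -0.2918, 0.089, -30.0, 0.0, 180.0] -> -0.0021,-0.0002,0.0013,0.0066,0.0053,0.0009 | rows 0.0 0.0
```

```bash
P="python3 -m pendant"
$P '[[0.5,-0.0015,0,0,0,0,0],[0.5,-0.0025,0,0,0,0,0],[0.5,-0.0025,0,0,0,0,0]]'
$P '[[0.8,0,0,0,0,0,0],[1,0,0,0,0,0,0],[1,0,0,0,0,0,0],[1,0,0,0,0,0,0],[1,0,0,0,0,0,0]]'
$P '[[1,0,0,-0.03,0,0,0],[1,0,0,-0.06,0,0,0],[1,0,0,-0.1,0,0,0],[1,0,0,-0.13,0,0,0],[1,0.05,0,-0.13,0,0,0]]'>/dev/null
$P '[[1,0.06,0,0,0,0,0],[1,0.12,0,0,0,0,0],[1,0.14,0,0,0,0,0],[1,0.14,0,0,0,0,0]]'>/dev/null
python3 way2.py .5,-.12,.28,-30,0,180
python3 - <<'E'
from fitall import *
run('glue',tuple(proj(T,[.54,-.292,.07])),.07,0)
run('plane',(240,234),.03,-.7)
E
```

```text
time_s: 86.4
position: [0.5402, -0.2913, 0.0887]
tool_rot: [[0.004, -0.506, 0.863], [-0.001, -0.863, -0.506], [1.0, 0.001, -0.004]]
ft_force: [-1.2, 0.9, 4.5]
grip_width: 0.0564
gripper_force: 65.3
time_s: 87.02
position: [0.5401, -0.2912, 0.0878]
tool_rot: [[0.006, -0.506, 0.863], [-0.003, -0.863, -0.506], [1.0, 0.001, -0.007]]
ft_force: [0.5, 0.2, 0.0]
grip_width: 0.0854
gripper_force: 0.0
q [-51.3  18.7 134.5 156.9  65.3 -80.1] pos [ 0.4 -0.2  0.3] zdir [ 0.9 -0.5  0. ] F [0.1 0.  0.3] t 88.15
[0.5, -0.12, 0.28, -30.0, 0.0, 180.0] -> 0.0006,-0.1246,-0.0131,0.0066,-0.0036,0.0053 | rows 2.0 0.0
glue 2 [ 0.5445 -0.2908  0.0777  0.1107]
glue 1 [ 0.5428 -0.2928  0.0908  0.1053]
glue 1 [ 0.5417 -0.2895  0.1108  0.0957]
plane 1 [ 0.3126  0.1706 -0.5847  0.6779]
```

```bash
P="python3 -m pendant"
$P '[[1,0,-0.06,0.01,0,0,0],[1,0,-0.12,0.01,0,0,0],[1,0,-0.125,0.01,0.1,0,0],[1,0,-0.125,0.01,0.27,0,0],[1,0,-0.125,0.01,0.43,0,0]]'>/dev/null
$P '[[1,0,0,0,0.17,0,0],[1,0,0,0,0.34,0,0],[1,0,0,0,0.51,0,0],[1,0,0,0,0.65,0,0]]'>/dev/null
python3 way2.py
$P '[[1,0,0,0,0.17,0,0],[1,0,0,0,0.34,0,0],[1,0,0,0,0.51,0,0],[1,0,0,0,0.65,0,0]]'>/dev/null
$P '[[1,0.02,0,0,0.17,0,0],[1,0.04,0,0,0.34,0,0],[1,0.06,0,0,0.47,0,0],[1,0.06,0,0,0.47,0,0]]'>/dev/null
python3 way2.py .47,-.16,.34,96,-45,180
python3 way.py .47,-.16,.35,6
```

```text
q [-55.9  26.3 114.4  94.3  86.3 -50.7] pos [ 0.5 -0.1  0.3] zdir [ 0.9  0.5 -0. ] F [1.1 0.6 1.2] t 89.575
q [-45.4  39.5  69.3  70.5 134.6 -26.7] pos [ 0.5 -0.1  0.3] zdir [-0.  1.  0.] F [-0.2  0.4  0.6] t 90.575
[0.47, -0.16, 0.34, 96.0, -45.0, 180.0] -> 0.0055,-0.0545,-0.0246,0.0580,-0.7853,-0.0258 | rows 1.0 4.2
[0.47, -0.16, 0.35, 6.0] -> 0.0155,-0.0545,-0.0246,0.0473,-1.5704,-0.0498 | rows 1.0 8.4
```

```bash
P="python3 -m pendant"
$P '[[1,0,-0.03,0,0,-0.17,0],[1,0,-0.05,0,0,-0.34,0],[1,0,-0.05,0,0,-0.51,0],[1,0,-0.05,0,0,-0.68,0],[1,0,-0.05,0,0,-0.785,0]]'>/dev/null
$P '[[1,0,0,0,0,-0.17,0],[1,0,0,0,0,-0.34,0],[1,0,0,0,0,-0.51,0],[1,0,0,0,0,-0.68,0],[1,0,0,0,0,-0.785,0]]'>/dev/null
python3 way2.py
python3 way.py .543,-.291,.30,6 .543,-.291,.106,6
python3 - <<'E'
from fitall import *
run('glue',tuple(proj(T,[.54,-.292,.07])),.07,0)
E
```

```text
q [-29.7  12.9  73.2  -0.3  93.9 -32.2] pos [ 0.5 -0.1  0.3] zdir [-0. -0. -1.] F [-0.2  0.7  0.3] t 91.825
[0.543, -0.291, 0.3, 6.0] -> -0.1586,0.0648,0.0343,-0.0036,0.0031,-0.0617 | rows 2.8 0.3
[0.543, -0.291, 0.106, 6.0] -> 0.0000,0.0000,0.1940,0.0000,0.0000,0.0000 | rows 3.1 0.0
glue 2 [ 0.5452 -0.2904  0.048   0.1444]
glue 1 [ 0.5423 -0.2942  0.1252  0.117 ]
glue 1 [ 0.5432 -0.2877 -0.0247  0.1584]
```

```bash
P="python3 -m pendant"
$P '[[1,-0.06,0.025,0.03,0,0,-0.06],[1,-0.12,0.05,0.034,0,0,-0.06],[1,-0.158,0.064,0.034,0,0,-0.06],[1,-0.158,0.064,0.034,0,0,-0.06]]'>/dev/null
$P '[[1,0,0,0.03,0,0,0],[1,0,0,0.07,0,0,0],[1,0,0,0.1,0,0,0],[1,0,0,0.1,0,0,0]]'
python3 way.py .543,-.291,.106,6
```

```text
time_s: 93.02
position: [0.5416, -0.2899, 0.1996]
tool_rot: [[-0.101, 0.995, -0.005], [0.995, 0.101, 0.004], [0.005, -0.005, -1.0]]
ft_force: [0.5, -0.6, 0.5]
grip_width: 0.0854
gripper_force: 0.0
[0.543, -0.291, 0.106, 6.0] -> -0.0017,0.0017,0.0936,-0.0048,-0.0047,-0.0036 | rows 1.5 0.0
```

```bash
P="python3 -m pendant"
$P '[[1,-0.001,0.001,0.03,0,0,0],[1,-0.001,0.001,0.06,0,0,0],[1,-0.001,0.001,0.085,0,0,0],[1,-0.001,0.001,0.0935,0,0,0],[1,-0.001,0.001,0.0935,0,0,0]]'
$P '[[0.5,0,0,0,0,0,0],[0.5,0,0,0,0,0,0],[0.5,0,0,0,0,0,0],[0.5,0,0,0,0,0,0],[0.5,0,0,0,0,0,0]]' 60
$P '[[0.5,0,0,-0.01,0,0,0],[0.5,0,0,-0.03,0,0,0],[0.5,0,0,-0.06,0,0,0],[0.5,0,0,-0.1,0,0,0],[0.5,0,0,-0.1,0,0,0]]'
```

```text
time_s: 93.65
position: [0.5441, -0.2917, 0.1094]
tool_rot: [[-0.101, 0.995, -0.0], [0.995, 0.101, -0.001], [-0.001, -0.0, -1.0]]
ft_force: [-0.0, 0.9, 0.5]
grip_width: 0.0857
gripper_force: 0.0
time_s: 94.28
position: [0.5441, -0.2918, 0.1101]
tool_rot: [[-0.102, 0.995, 0.001], [0.995, 0.102, -0.002], [-0.002, 0.0, -1.0]]
ft_force: [-2.4, -0.4, 6.1]
grip_width: 0.0564
gripper_force: 63.0
time_s: 94.9
position: [0.5449, -0.2918, 0.212]
tool_rot: [[-0.102, 0.995, 0.004], [0.995, 0.102, -0.005], [-0.005, 0.004, -1.0]]
ft_force: [0.2, -0.6, -3.6]
grip_width: 0.0564
gripper_force: 64.4
```

```bash
P="python3 -m pendant"
$P '[[0.5,0,0,-0.03,0,0,0],[0.5,0.05,0,-0.05,0,0,0],[0.5,0.11,0,-0.05,0,0,0],[0.5,0.17,0,-0.05,0,0,0],[0.5,0.23,0,-0.05,0,0,0]]'>/dev/null
python3 way.py .629,.235,.26,6
```

```text
[0.629, 0.235, 0.26, 6.0] -> 0.2830,0.1385,-0.0029,-0.0025,-0.0006,-0.0034 | rows 5.0 0.0
```

```bash
P="python3 -m pendant"
$P '[[0.5,0.05,0.025,0,0,0,0],[0.5,0.1,0.05,0,0,0,0],[0.5,0.15,0.075,0,0,0,0],[0.5,0.2,0.1,0,0,0,0],[0.5,0.25,0.12,0,0,0,0]]'>/dev/null
$P '[[0.5,0.02,0.011,0,0,0,0],[0.5,0.033,0.018,0,0,0,0],[0.5,0.033,0.018,0.04,0,0,0],[0.5,0.033,0.018,0.09,0,0,0],[0.5,0.033,0.018,0.1,0,0,0]]' >/dev/null
$P '[[0.5,0,0,0,0,0,0],[0.5,0,0,0,0,0,0]]' >/dev/null
python3 way.py .629,.235,.113,6
python3 - <<'E'
from fitall import *
run('glue_mat',(222,161),0,0)
run('plane',(240,234),.03,-.7)
run('tape',(170,174),.015,0)
E
```

```text
[0.629, 0.235, 0.113, 6.0] -> 0.0021,-0.0011,0.0475,0.0030,0.0002,-0.0033 | rows 0.8 0.0
glue_mat 1 [ 0.6269  0.2332 -0.0551  0.1187]
plane 2 [ 0.3547  0.1565 -2.1492  0.3845]
plane 1 [ 0.3457  0.149  -2.1059  0.3739]
plane 1 [0.3604 0.1537 0.9607 0.3914]
tape 2 [ 0.5668  0.4224 -0.5134  0.275 ]
tape 1 [ 0.5709  0.4287 -0.6261  0.3072]
tape 1 [0.5707 0.4222 0.7885 0.1641]
```

Lower gently until contact, release, and clear off.

```bash
P="python3 -m pendant"
$P '[[0.5,0.002,-0.001,0.02,0,0,0],[0.5,0.002,-0.001,0.036,0,0,0],[0.5,0.002,-0.001,0.042,0,0,0],[0.5,0.002,-0.001,0.044,0,0,0]]'
$P '[[0.5,0,0,0.0015,0,0,0],[0.5,0,0,0.003,0,0,0],[0.5,0,0,0.003,0,0,0]]'
```

```text
time_s: 97.92
position: [0.6281, 0.2348, 0.114]
tool_rot: [[-0.101, 0.995, -0.001], [0.995, 0.101, -0.001], [-0.0, -0.001, -1.0]]
ft_force: [-0.2, 0.0, -2.4]
grip_width: 0.0569
gripper_force: 65.4
time_s: 98.3
position: [0.6282, 0.235, 0.1131]
tool_rot: [[-0.102, 0.995, 0.001], [0.995, 0.102, -0.0], [-0.0, 0.001, -1.0]]
ft_force: [-3.1, -0.4, 7.6]
grip_width: 0.0564
gripper_force: 66.6
```

```bash
P="python3 -m pendant"
$P '[[0.7,0,0,0,0,0,0],[1,0,0,0,0,0,0],[1,0,0,0,0,0,0],[1,0,0,0,0,0,0],[1,0,0,0,0,0,0]]'
$P '[[1,0,0,-0.04,0,0,0],[1,0,0,-0.09,0,0,0],[1,0,0,-0.14,0,0,0],[1,0,0,-0.2,0,0,0]]'>/dev/null
$P '[[1,0.06,-0.06,0,0,0,0],[1,0.1,-0.12,0,0,0,0],[1,0.15,-0.18,0,0,0,0],[1,0.2,-0.24,0,0,0,0],[1,0.2,-0.28,0,0,0,0]]'
python3 - <<'E'
from fitall import *
run('glue',tuple(proj(T,[.629,.235,.07])),.07,0)
run('catch_tray',tuple(proj(T,[.555,-.058,.013])),.013,.078)
a=ims['scene']['image'][130:220,225:345];cv2.imwrite('pics/final.png',cv2.resize(a,(800,600),interpolation=cv2.INTER_CUBIC))
E
```

```text
time_s: 98.92
position: [0.628, 0.2349, 0.1111]
tool_rot: [[-0.101, 0.995, -0.001], [0.995, 0.101, -0.001], [-0.0, -0.001, -1.0]]
ft_force: [-0.1, 0.5, -0.9]
grip_width: 0.0853
gripper_force: 0.0
time_s: 100.05
position: [0.3603, 0.3956, 0.3111]
tool_rot: [[-0.102, 0.995, -0.001], [0.995, 0.102, -0.0], [-0.0, -0.001, -1.0]]
ft_force: [0.3, -0.2, -0.4]
grip_width: 0.0855
gripper_force: 0.0
glue 2 [0.6289 0.2374 0.0418 0.1425]
glue 1 [ 0.6323  0.2409 -0.2076  0.1245]
glue 1 [0.627  0.2363 0.0319 0.1484]
catch_tray 2 [ 0.5545 -0.0539  0.0798  0.1726]
catch_tray 1 [ 0.556  -0.0573  0.1311  0.2067]
catch_tray 1 [ 0.5542 -0.0538  0.0798  0.1302]
```

View pics/final.png

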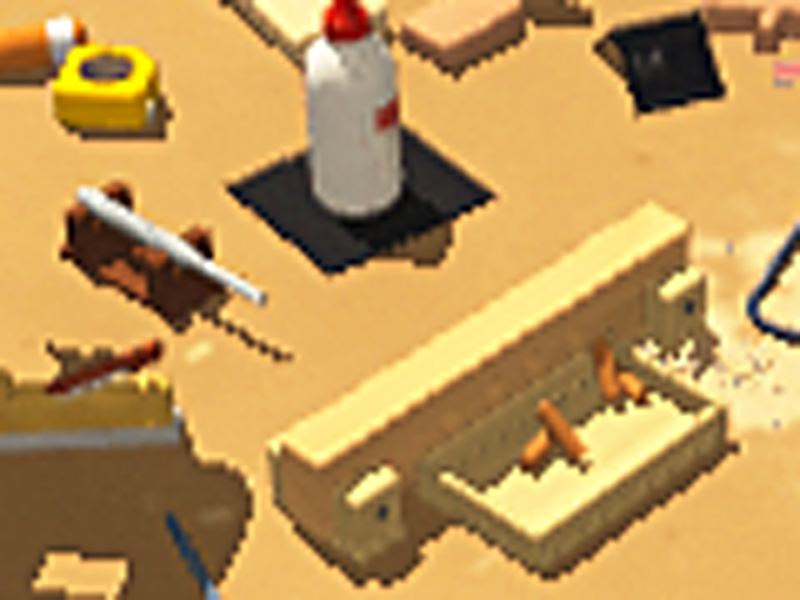

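The picture shows the bottle upright on the mat (crop 355,130), the punch in its rest (170,245), and four dowels inside the tray (550,430 and 615,375). The tape and plane have not moved.

```bash
python3 -c "
from rig import env
print(env.close_job())"
```

```text
the job is handed in; nothing more can be done
None
```

The job is handed in at about 100 s of the 210 s allowed, with no verdict returned: all four dowels are in the tray (two of them propped on others), the punch is back in its rest, and the glue was inverted twice for over 3 s each and stands upright on the mat after one brief set-down on the bench to change grip.

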